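# Nest the snack things on the plate

### The arm

A 6-joint arm with a two-finger parallel gripper is mounted at the origin on the work surface. World frame = base frame: x ahead of the robot, y to its left, z up, the work surface at z = 0. Lengths are in m, angles in degrees, forces in N, time in s.
With the tool pointing down it reaches from about 0.225 to 0.875 m from the base axis. Payload 3.4 kg.
Tool frame: the origin (TCP) lies at the very end of the fingers, on their centre line; the grasp point (between the pads) lies 19 mm behind it (robot.pinch_z is the distance from the TCP to the grasp point, in m); z points along the fingers, y is the line along which they close (so a half turn about z gives the same grasp; the last joint's range is limited). The gripper opens to 85 mm and grips with 20 to 120 N. Pads are 22 mm wide; open, the fingers measure 114 mm over their backs; the gripper's body (76 mm by 85 mm) begins 54 mm behind the grasp point. The pads swing forward as they close: fully open they stand 13 mm farther back than shut.
Start: joints at [58.499, 15.808, 86.224, -0, 77.962, -6.933], TCP at [0.239, 0.523, 0.204] pointing down, gripper open.
Joint ranges: [-165.64, 165.64], [-43.16, 119.46], [12.63, 154.43], [-67.54, 247.53], [6.08, 155.33], [-154.97, 154.97]. Speed limits (degrees/s): [147.25, 147.25, 180, 180, 180, 180].

### API

Orientations are given as [roll, pitch, yaw] about the fixed x, y, z axes, in that order (R = Rz(yaw) Ry(pitch) Rx(roll)).
In Python, from bench import robot gives the robot as it stands.
- The arm moves only by the tool drive_tool, never from a script. Its argument "deltas" is a list of rows, each an object of numbers: "x", "y", "z": the shift along the world's x, y, z in cm; "rx", "ry", "rz": the turn, a rotation vector about the world's x, y, z in rad; "claw": the closure, from -1 (fully open) to 1 (shut). A call has 1 to 12 rows; each row shifts and turns the commanded pose from where the row before left it; what a row does not reach is not made up. A row lasts 1/10 s, in which the tool goes at most 50 mm and 8.59 degrees, less where a joint would pass 70% of its speed; a pose out of reach is approached as far as the arm can. A call is refused whole if a number of a shift passes 5 or a number of a turn 0.15, either way. A call with a gripper value outside its range is refused whole. The fingers move at their own pace and stop on an object; "squeeze" is the grip in N (left out, the last holds). Time passes only in rows, so rows that do not move let the fingers close. It gives the time, the measured TCP pose, the force, the opening and the grip force at its end, in the units of the state.
- robot.get_state(): the state, without advancing time (a new reading comes with each control period).
- robot.camera(name): name is "side" or "top"; returns the picture (384x512x3 uint8, blue, green, red); there is no depth.
- robot.get_calibration(name): a dict with "vfov" (degrees; the focal length in pixels is half the picture's height over the tangent of half this angle, whatever the lens; pixels are square), "cx", "cy" (the principal point, pixels), "camera_from_world" (4x4, takes a point from world to camera coordinates). Camera axes: x right, y up, looking along -z (the intrinsics and any distortion apply to the point x, -y, -z); pixel columns grow to the right and rows downward; lengths in m; the calibration is good to about 2 mm. A picture is of the moment at which its call begins. get_calibration takes no time and is no camera call.
- robot.sign_off(): hands the job in; it is judged then, once.
The state is a dict: "time_s": time; "joint_positions": joint angles; "qd": joint speeds; "tau": joint torques, N m; "tcp_pos": TCP position; "orientation": TCP orientation; "wrist_force": force on the tool from outside, world axes, zero at the start; "moment": the same for the moment, N m; "gripper_width": opening from 0.0 (shut) to 1.0 (fully open); "gripper_force": force on a finger pad.
Only numpy, scipy, OpenCV 4.12 (cv2) and the standard library are available. Lean on these libraries where they do the work, as an engineer would, in place of code of your own. Each camera call takes 0.05 s, during which the arm holds its last target. There are 200 camera calls.

### The job

Snack time is over: gather the things on the high chair tray into one stack that can be carried off together. One at a time and in this order, stand the green dish in the middle of the blue plate, the steel beaker in the middle of the dish, the jar with the red cap upright in the beaker, and last put the yellow cup, still upside down, over the jar's cap. Set each thing down rather than dropping it, and leave the black-capped jar, the puzzle box and the spoon where they are.

Things in the scene. Friction and masses are not known exactly. Their poses are not given: they have to be found in the camera images.
- plate: Blue plastic toddler's plate, held fast to the tray by its suction foot: 160 mm across, rim 14 mm high, flat inside floor 120 mm across and 5 mm above its underside. Origin: centre of the underside. Stands on the floor of the pine tray, which is 10 mm above the work surface; z axis up.
- dish: Shallow round green plastic dish, open on top: 116 mm outside diameter, 30 mm high, upright wall 8 mm thick (100 mm inside), flat floor 6 mm thick, foot 92 mm across, about 150 g. Too wide to span: pinch its wall from above, one finger inside. Origin: centre of the underside. Stands on the floor of the pine tray, which is 10 mm above the work surface; z axis up.
- beaker: Round brushed-steel beaker, open on top: 68 mm outside diameter, 62 mm inside, 60 mm high, floor 4 mm thick, about 120 g. Origin: centre of the underside. Stands on the floor of the pine tray, which is 10 mm above the work surface; z axis up.
- red_jar: Empty clear glass jar with a RED twist cap (closed): 46 mm diameter, 96 mm high, the cap being the top 22 mm and also 46 mm across; about 140 g. Origin: centre of the underside. Stands on the floor of the pine tray, which is 10 mm above the work surface; z axis up.
- cup: Yellow plastic snack cup standing upside down, mouth down: 66 mm outside diameter, 58 mm inside, 36 mm high, closed top 4 mm thick (so 32 mm deep inside), about 60 g. Origin: centre of its mouth, which is its underside as it stands. Stands on the floor of the pine tray, which is 10 mm above the work surface; z axis up.
- black_jar: The same glass jar with a BLACK twist cap: 46 mm diameter, 96 mm high. Not part of the stack; stays where it is. Origin: centre of the underside. Stands on the floor of the pine tray, which is 10 mm above the work surface; z axis up.
- puzzle_box: Small beechwood puzzle box with a dark sliding door in its top: 60 x 80 x 50 mm high, plus a 5 mm knob. Stays where it is. Origin: centre of the underside. Stands on the floor of the pine tray, which is 10 mm above the work surface; z axis up.
- spoon: Dark wooden spoon about 177 mm long, 12 mm high and 40 mm across its round head, lying across the far end of the tray, its own x axis along it. Stays where it is. Stands on the floor of the pine tray, which is 10 mm above the work surface; z axis up.

How it is judged (in metres and radians):
On the way, in this order (a step that is already met when the one before it is completed fails the run):
1. the green dish stands centred on the plate, released (horizontal distance between dish and plate below 0.015 m and z of dish in the frame of plate between 0.002 and 0.01 m and angle between dish's own z axis and vertical below 0.1 rad and linear speed of dish below 0.02 m/s and contact force between dish and the fingers below 0.1 N), for 0.2 s.
2. the beaker stands in the dish, released (horizontal distance between dish and plate below 0.015 m and z of dish in the frame of plate between 0.002 and 0.01 m and angle between each of dish, beaker's own z axis and vertical below 0.1 rad and horizontal distance between beaker and dish below 0.015 m and z of beaker in the frame of dish between 0.003 and 0.01 m and linear speed of beaker below 0.02 m/s and contact force between beaker and the fingers below 0.1 N), for 0.2 s.
3. the red-capped jar stands in the beaker, released (horizontal distance between dish and plate below 0.015 m and z of dish in the frame of plate between 0.002 and 0.01 m and angle between each of dish, beaker, red_jar's own z axis and vertical below 0.1 rad and horizontal distance between beaker and dish below 0.015 m and z of beaker in the frame of dish between 0.003 and 0.01 m and horizontal distance between red_jar and beaker below 0.012 m and z of red_jar in the frame of beaker between 0.001 and 0.009 m and linear speed of red_jar below 0.02 m/s and contact force between red_jar and the fingers below 0.1 N), for 0.2 s.
4. the yellow cup covers the jar's cap, released (horizontal distance between dish and plate below 0.015 m and z of dish in the frame of plate between 0.002 and 0.01 m and angle between each of dish, beaker, red_jar, cup's own z axis and vertical below 0.1 rad and horizontal distance between beaker and dish below 0.015 m and z of beaker in the frame of dish between 0.003 and 0.01 m and horizontal distance between red_jar and beaker below 0.012 m and z of red_jar in the frame of beaker between 0.001 and 0.009 m and horizontal distance between cup and red_jar below 0.012 m and z of cup in the frame of red_jar between 0.058 and 0.069 m and linear speed of cup below 0.02 m/s and contact force between cup and the fingers below 0.1 N), for 0.2 s.
At the end, for the whole second after the job is handed in: Upright and at rest: dish on the plate's floor and beaker on the dish's floor, each within 15 mm of centre; red-capped jar on the beaker's floor; cup mouth down, its top resting on the jar's cap; tilts under 0.1 rad. Black-capped jar, puzzle box and spoon moved less than 20 mm (horizontal distance between dish and plate below 0.015 m and z of dish in the frame of plate between 0.002 and 0.01 m and angle between each of dish, beaker, red_jar, cup's own z axis and vertical below 0.1 rad and horizontal distance between beaker and dish below 0.015 m and z of beaker in the frame of dish between 0.003 and 0.01 m and horizontal distance between red_jar and beaker below 0.012 m and z of red_jar in the frame of beaker between 0.001 and 0.009 m and horizontal distance between cup and red_jar below 0.012 m and z of cup in the frame of red_jar between 0.058 and 0.069 m and linear speed of each of dish, beaker, red_jar, cup below 0.01 m/s and angular speed of each of dish, beaker, red_jar, cup below 0.1 rad/s and distance of each of black_jar, puzzle_box, spoon from where it was at the start of the episode below 0.02 m); the robot touches nothing.
It fails at once if the black-capped jar, the puzzle box or the spoon moved more than 20 mm from its place (distance of any of black_jar, puzzle_box, spoon from where it was at the start of the episode above 0.02 m).
It fails at once if the dish, beaker, red-capped jar or cup dropped (falling free of the fingers faster than 0.6 m/s, about 18 mm) ((linear speed of dish above 0.6 m/s and contact force between dish and the fingers below 0.05 N) or (linear speed of beaker above 0.6 m/s and contact force between beaker and the fingers below 0.05 N) or (linear speed of red_jar above 0.6 m/s and contact force between red_jar and the fingers below 0.05 N) or (linear speed of cup above 0.6 m/s and contact force between cup and the fingers below 0.05 N)).
It also fails if it takes over 115 s, if anything falls off the work surface, if the arm or the gripper's body presses on something with over 40 N, if the wrist force passes 120 N, or if a joint passes its speed limit or range.

## Working session

There is one attempt and no reset: what is moved stays moved. The work goes in short steps, Python scripts to look and compute and a tool call to move; the robot and the scene stay as the last step left them, time stands still between calls to the robot, and variables do not carry over. Pictures are saved under pics/ and viewed, at most 14 in all, crops included, and the job is handed in when it is done.

Besides the shell and the picture viewer there is one more tool, called by a JSON object that holds its "method" and its "body", one argument or row to a line. drive_tool: Moves the arm, as the interface text tells. Its arguments: {"type":"object","properties":{"deltas":{"type":"array"},"squeeze":{"type":"number"}},"required":["deltas"]}

```bash
mkdir -p pics; ls; python3 - <<'E'
from bench import robot
import cv2
for n in("top","side"):
    im=robot.camera(n); cv2.imwrite(f"pics/{n}0.png",im); print(n,{k:(v if not hasattr(v,'__len__') else [[round(float(a),4) for a in r] for r in v]) for k,v in robot.get_calibration(n).items()})
print(robot.get_state())
E
```

```text
pics
top {'vfov': 46.65549897005725, 'cx': 248.4147300680198, 'cy': 192.14794979262845, 'camera_from_world': [[0.0087, -0.9999, -0.0074, -0.0099], [0.9969, 0.0081, 0.0783, -0.5918], [-0.0782, -0.0081, 0.9969, -0.833], [0.0, 0.0, 0.0, 1.0]]}
side {'vfov': 46.02448169534289, 'cx': 252.35567691378782, 'cy': 188.56156782796518, 'camera_from_world': [[0.8878, -0.4599, -0.0177, -0.5214], [0.3278, 0.6047, 0.7259, -0.2259], [-0.3231, -0.6503, 0.6876, -0.8268], [0.0, 0.0, 0.0, 1.0]]}
{'time_s': 0.1, 'joint_positions': array([ 5.84992725e+01,  1.58433021e+01,  8.62877016e+01,  1.85744513e-04,
        7.79634919e+01, -6.93165432e+00]), 'qd': array([-0.05206325, -0.15738178, -0.07097016,  0.20070184, -0.02637075,
        0.03563984]), 'tau': array([ 3.81599375e-04, -4.17700267e+01, -2.46404493e+01, -7.56565601e-05,
        5.92142125e-03, -1.00438919e-05]), 'tcp_pos': array([0.2387977 , 0.52249428, 0.20313504]), 'orientation': array([-1.79906217e+02, -1.15844910e-02,  1.55430878e+02]), 'wrist_force': array([ 0.24461476, -0.4096685 ,  0.12262679]), 'moment': array([0.00552899, 0.03679667, 0.02809208]), 'gripper_force': 0.0, 'gripper_width': 0.9988510587060341}
```

View pics/top0.png

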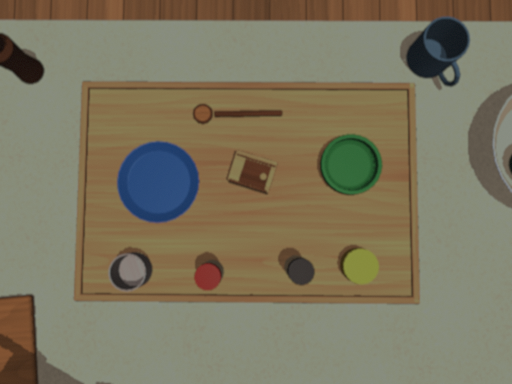

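View pics/side0.png

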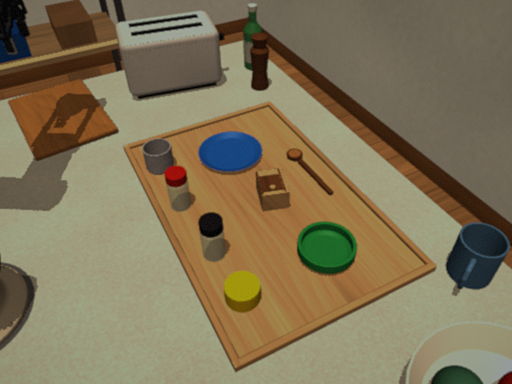

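The top view shows the plate at (158,181), dish (350,164), beaker (130,271), red cap (208,276), black cap (300,271), cup (361,266) and box (252,172). The side view confirms the same layout, and the arm is out of both views. Next I'll measure positions from the top rims.

```bash
cat > loc.py <<'E'
import numpy as np, cv2
from scipy.optimize import least_squares
from bench import robot
# name: (hsv lo, hsv hi, radius, rim height z)
OBJ={'plate':((105,120,40),(125,255,255),.080,.024),'dish':((55,100,30),(85,255,255),.058,.040),
 'beaker':((0,0,0),(180,60,255),.034,.070),'red':((170,120,60),(188,255,255),.023,.106),
 'black':((0,0,0),(180,255,62),.023,.106),'cup':((22,190,90),(34,255,255),.033,.046)}
def cast(n,uv,z):
    c=robot.get_calibration(n);T=np.array(c['camera_from_world']);f=192/np.tan(np.radians(c['vfov']/2))
    uv=np.asarray(uv,float).reshape(-1,2)
    d=np.c_[(uv[:,0]-c['cx'])/f,-(uv[:,1]-c['cy'])/f,-np.ones(len(uv))]@T[:3,:3]
    o=-T[:3,:3].T@T[:3,3]
    return (o+d*((z-o[2])/d[:,2])[:,None])[:,:2],o
def proj(n,p):
    c=robot.get_calibration(n);T=np.array(c['camera_from_world']);f=192/np.tan(np.radians(c['vfov']/2))
    q=T[:3,:3]@p+T[:3,3];return c['cx']-f*q[0]/q[2],c['cy']+f*q[1]/q[2]
def find(im,n,name,near,z=None,win=60):
    lo,hi,r,z0=OBJ[name];z=z0 if z is None else z
    h=cv2.cvtColor(cv2.GaussianBlur(im,(3,3),0),cv2.COLOR_BGR2HSV)
    if hi[0]>180: h[...,0]=np.where(h[...,0]<10,h[...,0]+180,h[...,0])
    m=cv2.inRange(h,lo,hi);w=np.zeros_like(m);cv2.circle(w,tuple(int(a) for a in near),win,255,-1);m&=w
    m=cv2.morphologyEx(m,cv2.MORPH_OPEN,np.ones((3,3)))
    cs,_=cv2.findContours(m,cv2.RETR_EXTERNAL,cv2.CHAIN_APPROX_NONE)
    if not cs:return None
    c=max(cs,key=cv2.contourArea)
    P,o=cast(n,cv2.convexHull(c),z); 
    P,o=cast(n,c,z)
    x=P.mean(0)
    for _ in range(6):   # keep the silhouette half away from the camera: it is the top rim
        u=x-o[:2];q=P-x;sel=(q@u>0)|(np.linalg.norm(u)<.03)
        x=least_squares(lambda a:np.linalg.norm(P[sel]-a,axis=1)-r+.0004,x,loss='soft_l1',f_scale=.001).x
    return x,np.std(np.linalg.norm(P[sel]-x,axis=1)-r),np.mean(np.linalg.norm(P[sel]-x,axis=1)-r),int(cv2.contourArea(c))
E
python3 - <<'E'
from loc import *
T={'plate':(158,181),'dish':(350,164),'beaker':(130,271),'red':(208,276),'black':(300,271),'cup':(361,266)}
S={'plate':(230,152),'dish':(327,247),'beaker':(158,155),'red':(176,176),'black':(210,224),'cup':(242,290)}
W={'plate':60,'dish':50,'beaker':23,'red':20,'black':18,'cup':30}
for n,D in(('top',T),('side',S)):
    im=cv2.imread(f'pics/{n}0.png')
    for k in D:
        r=find(im,n,k,D[k],win=W[k]); print(n,k,r and (r[0].round(4),*np.round(r[1:],4)))
for n,uv,z in(('top',[(229,180),(236,151),(276,164),(268,193)],.06),('top',[(80,83),(415,84),(417,302),(75,300),(203,114)],.02)): print(cast(n,uv,z)[0].round(3).tolist())
E
```

```text
top plate (array([0.6092, 0.1663]), np.float64(0.0016), np.float64(-0.0012), np.float64(4825.0))
top dish (array([ 0.644, -0.196]), np.float64(0.0012), np.float64(-0.001), np.float64(2679.0))
top beaker (array([0.4434, 0.2108]), np.float64(0.0009), np.float64(-0.0007), np.float64(1197.0))
top red (array([0.441 , 0.0628]), np.float64(0.0006), np.float64(-0.0006), np.float64(540.0))
top black (array([ 0.4539, -0.0932]), np.float64(0.0016), np.float64(-0.0013), np.float64(479.0))
top cup None
side plate (array([0.6104, 0.1639]), np.float64(0.0018), np.float64(-0.0009), np.float64(1820.0))
side dish (array([ 0.6438, -0.2037]), np.float64(0.0014), np.float64(-0.001), np.float64(2242.0))
side beaker (array([0.4414, 0.2039]), np.float64(0.002), np.float64(-0.0012), np.float64(685.0))
side red (array([0.4392, 0.0642]), np.float64(0.0014), np.float64(-0.0007), np.float64(349.0))
side black (array([ 0.4501, -0.0997]), np.float64(0.001), np.float64(-0.0009), np.float64(437.0))
side cup (array([ 0.4556, -0.2147]), np.float64(0.0008), np.float64(-0.0007), np.float64(1079.0))
[[0.611, 0.031], [0.665, 0.018], [0.642, -0.056], [0.588, -0.041]]
[[0.805, 0.329], [0.808, -0.33], [0.387, -0.325], [0.384, 0.323], [0.745, 0.085]]
```

```bash
python3 - <<'E'
from loc import *
import loc
loc.OBJ['cup']=((22,150,70),(34,255,255),.033,.046)
t=cv2.imread('pics/top0.png');h=cv2.cvtColor(t,cv2.COLOR_BGR2HSV);print('cup hsv',h[266,361],h[150,300],'cup',find(t,'top','cup',(361,266),win=30))
P={'plate':(.6098,.1652),'dish':(.644,-.198),'beaker':(.4434,.2108),'red':(.44,.0635),'black':(.452,-.096),'cup':(.4556,-.2147)}
out=[]
for n in('top','side'):
    im=cv2.resize(cv2.imread(f'pics/{n}0.png'),None,fx=3,fy=3,interpolation=cv2.INTER_CUBIC)
    for k,p in P.items():
        r,z=OBJ[k][2:]
        for zz in((z,.010) if k!='plate' else (z,)):
            q=np.array([proj(n,np.array([p[0]+r*np.cos(a),p[1]+r*np.sin(a),zz])) for a in np.linspace(0,6.3,60)])
            cv2.polylines(im,[np.int32(q*3+1)],True,(255,255,255) if zz==z else (255,0,255),1)
    c=im[240:930,210:1230] if n=='top' else im[270:1000,340:1140]
    cv2.imwrite(f'pics/ov_{n}.png',cv2.resize(c,(800,int(c.shape[0]*800/c.shape[1]))) if n=='top' else c[:600])
    if n=='side':cv2.imwrite('pics/ov_side.png',cv2.resize(c,None,fx=.8,fy=.8))
E
```

```text
cup hsv [ 32 142 140] [ 19 111 133] cup None
```

View pics/ov_top.png

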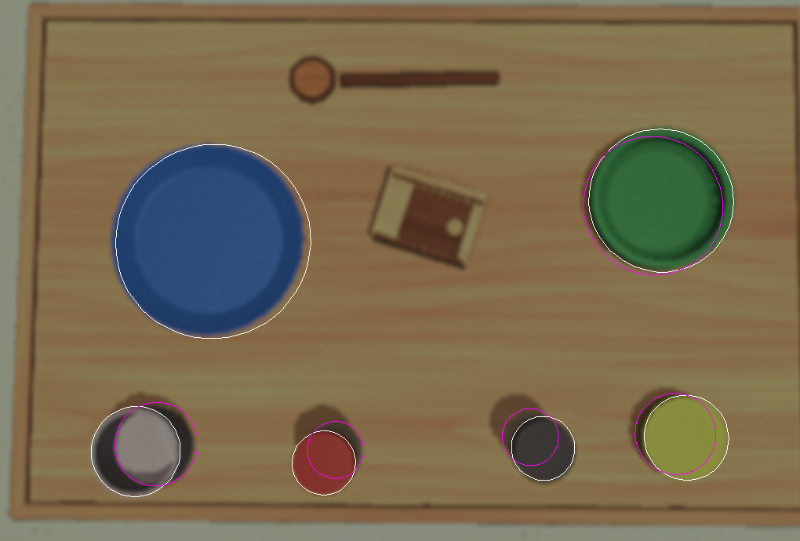

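View pics/ov_side.png

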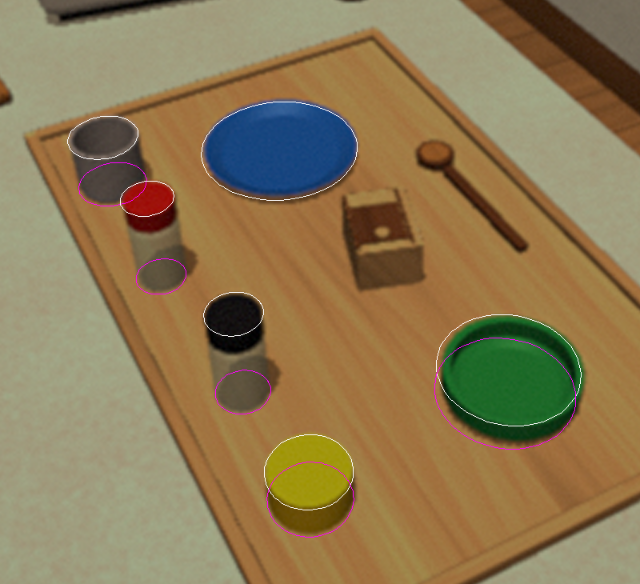

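The overlay agrees within about 2 mm for everything except the plate. The top view puts it around y≈0.169 and the side view at 0.165, so I'll use (0.610, 0.1675). The dish is at (0.644, -0.199). First I'll pinch the dish's near wall.

{"method": "drive_tool", "body": {
  "deltas": [
    {"x": 1.46,"y": -3.0,"rz": -0.0475,"claw": 0.0},
    {"x": 1.46,"y": -3.0,"rz": -0.0475,"claw": 0.0},
    {"x": 1.46,"y": -3.0,"rz": -0.0475,"claw": 0.0},
    {"x": 1.46,"y": -3.0,"rz": -0.0475,"claw": 0.0},
    {"x": 1.46,"y": -3.0,"rz": -0.0475,"claw": 0.0},
    {"x": 1.46,"y": -3.0,"rz": -0.0475,"claw": 0.0},
    {"x": 1.46,"y": -3.0,"rz": -0.0475,"claw": 0.0},
    {"x": 1.46,"y": -3.0,"rz": -0.0475,"claw": 0.0},
    {"x": 1.46,"y": -3.0,"rz": -0.0475,"claw": 0.0},
    {"x": 1.46,"y": -3.0,"rz": -0.0475,"claw": 0.0},
    {"x": 1.46,"y": -3.0,"rz": -0.0475,"claw": 0.0},
    {"x": 1.46,"y": -3.0,"rz": -0.0475,"claw": 0.0}
  ]
}}

```text
invalid input at $.deltas[0]: expected keys x, y, z, rx, ry, rz, claw
```

{"method": "drive_tool", "body": {
  "deltas": [
    {"x": 1.46,"y": -3.0,"rz": -0.0475,"claw": 0.0},
    {"x": 1.46,"y": -3.0,"rz": -0.0475,"claw": 0.0},
    {"x": 1.46,"y": -3.0,"rz": -0.0475,"claw": 0.0},
    {"x": 1.46,"y": -3.0,"rz": -0.0475,"claw": 0.0},
    {"x": 1.46,"y": -3.0,"rz": -0.0475,"claw": 0.0},
    {"x": 1.46,"y": -3.0,"rz": -0.0475,"claw": 0.0},
    {"x": 1.46,"y": -3.0,"rz": -0.0475,"claw": 0.0},
    {"x": 1.46,"y": -3.0,"rz": -0.0475,"claw": 0.0},
    {"x": 1.46,"y": -3.0,"rz": -0.0475,"claw": 0.0},
    {"x": 1.46,"y": -3.0,"rz": -0.0475,"claw": 0.0},
    {"x": 1.46,"y": -3.0,"rz": -0.0475,"claw": 0.0},
    {"claw": 0.0}
  ]
}}

```text
invalid input at $.deltas[0]: expected keys x, y, z, rx, ry, rz, claw
```

{"method": "drive_tool", "body": {
  "deltas": [
    {"x": 1.95,"y": -4,"z": 0,"rx": 0,"ry": 0,"rz": -0.0634,"claw": 0},
    {"x": 1.95,"y": -4,"z": 0,"rx": 0,"ry": 0,"rz": -0.0634,"claw": 0},
    {"x": 1.95,"y": -4,"z": 0,"rx": 0,"ry": 0,"rz": -0.0634,"claw": 0},
    {"x": 1.95,"y": -4,"z": 0,"rx": 0,"ry": 0,"rz": -0.0634,"claw": 0},
    {"x": 1.95,"y": -4,"z": 0,"rx": 0,"ry": 0,"rz": -0.0634,"claw": 0},
    {"x": 1.95,"y": -4,"z": 0,"rx": 0,"ry": 0,"rz": -0.0634,"claw": 0},
    {"x": 1.95,"y": -4,"z": 0,"rx": 0,"ry": 0,"rz": -0.0634,"claw": 0},
    {"x": 1.95,"y": -4,"z": 0,"rx": 0,"ry": 0,"rz": -0.0634,"claw": 0},
    {"x": 1.95,"y": -4,"z": 0,"rx": 0,"ry": 0,"rz": -0.0634,"claw": 0},
    {"x": 1.95,"y": -4,"z": 0,"rx": 0,"ry": 0,"rz": -0.0634,"claw": 0}
  ]
}}

```text
time_s: 1.1
tcp_pos: [0.4343, 0.1212, 0.2037]
orientation: [-180.0, -0.0, 119.0]
wrist_force: [1.7, -0.1, 0.2]
gripper_width: 0.503
gripper_force: 0.0
```

{"method": "drive_tool", "body": {
  "deltas": [
    {"x": 1.95,"y": -4,"z": 0,"rx": 0,"ry": 0,"rz": -0.0634,"claw": 0},
    {"x": 1.95,"y": -4,"z": 0,"rx": 0,"ry": 0,"rz": -0.0634,"claw": 0},
    {"x": 1.95,"y": -4,"z": 0,"rx": 0,"ry": 0,"rz": -0.0634,"claw": 0},
    {"x": 1.95,"y": -4,"z": 0,"rx": 0,"ry": 0,"rz": -0.0634,"claw": 0},
    {"x": 1.95,"y": -4,"z": 0,"rx": 0,"ry": 0,"rz": -0.0634,"claw": 0},
    {"x": 1.95,"y": -4,"z": 0,"rx": 0,"ry": 0,"rz": -0.0634,"claw": 0},
    {"x": 1.95,"y": -4,"z": 0,"rx": 0,"ry": 0,"rz": -0.0634,"claw": 0},
    {"x": 1.95,"y": -4,"z": 0,"rx": 0,"ry": 0,"rz": -0.0634,"claw": 0},
    {"x": 0,"y": 0,"z": 0,"rx": 0,"ry": 0,"rz": 0,"claw": 0},
    {"x": 0,"y": 0,"z": 0,"rx": 0,"ry": 0,"rz": 0,"claw": 0}
  ]
}}

```text
time_s: 2.1
tcp_pos: [0.5897, -0.1977, 0.2027]
orientation: [-179.9, -0.1, 90.0]
wrist_force: [-0.2, 0.1, -0.6]
gripper_width: 0.504
gripper_force: 0.0
```

{"method": "drive_tool", "body": {
  "deltas": [
    {"x": 0,"y": 0,"z": -4,"rx": 0,"ry": 0,"rz": 0,"claw": 0},
    {"x": 0,"y": 0,"z": -4,"rx": 0,"ry": 0,"rz": 0,"claw": 0},
    {"x": 0,"y": 0,"z": -4,"rx": 0,"ry": 0,"rz": 0,"claw": 0},
    {"x": 0,"y": 0,"z": -2,"rx": 0,"ry": 0,"rz": 0,"claw": 0},
    {"x": 0,"y": 0,"z": -2,"rx": 0,"ry": 0,"rz": 0,"claw": 0},
    {"x": 0,"y": 0,"z": -1,"rx": 0,"ry": 0,"rz": 0,"claw": 0},
    {"x": 0,"y": 0,"z": -1,"rx": 0,"ry": 0,"rz": 0,"claw": 0},
    {"x": 0,"y": 0,"z": 0,"rx": 0,"ry": 0,"rz": 0,"claw": 0},
    {"x": 0,"y": 0,"z": 0,"rx": 0,"ry": 0,"rz": 0,"claw": 0}
  ]
}}

```text
time_s: 3.0
tcp_pos: [0.5905, -0.1969, 0.0247]
orientation: [179.9, 0.0, 90.1]
wrist_force: [-0.1, 0.8, -0.0]
gripper_width: 0.499
gripper_force: 0.0
```

```bash
python3 - <<'E'
from loc import *
a=robot.camera('top');b=robot.camera('side')
cv2.imwrite('pics/g1.png',np.hstack([cv2.resize(a[90:270,250:450],(400,360)),cv2.resize(b[150:330,230:430],(400,360))]))
E
```

```text
(no output)
```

View pics/g1.png

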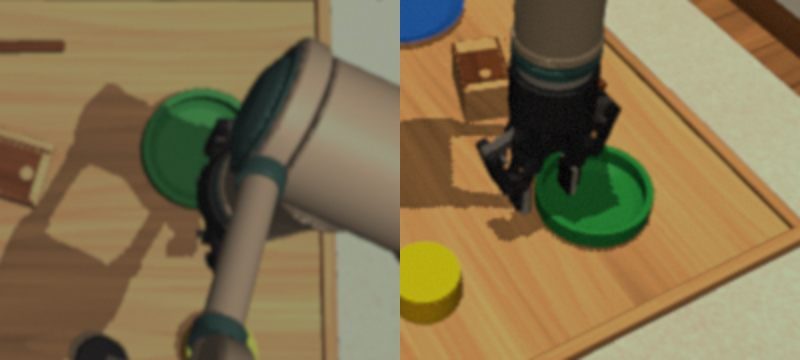

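The fingers straddle the near wall, one inside the dish and one outside it. I'll close and lift.

{"method": "drive_tool", "body": {
  "deltas": [
    {"x": 0,"y": 0,"z": -0.1,"rx": 0,"ry": 0,"rz": 0,"claw": 0.5},
    {"x": 0,"y": 0,"z": 0,"rx": 0,"ry": 0,"rz": 0,"claw": 0.7},
    {"x": 0,"y": 0,"z": 0,"rx": 0,"ry": 0,"rz": 0,"claw": 1},
    {"x": 0,"y": 0,"z": 0,"rx": 0,"ry": 0,"rz": 0,"claw": 1},
    {"x": 0,"y": 0,"z": 0,"rx": 0,"ry": 0,"rz": 0,"claw": 1},
    {"x": 0,"y": 0,"z": 0,"rx": 0,"ry": 0,"rz": 0,"claw": 1},
    {"x": 0,"y": 0,"z": 0,"rx": 0,"ry": 0,"rz": 0,"claw": 1},
    {"x": 0,"y": 0,"z": 0,"rx": 0,"ry": 0,"rz": 0,"claw": 1}
  ],
  "squeeze": 70
}}

```text
time_s: 3.9
tcp_pos: [0.5901, -0.197, 0.0229]
orientation: [-180.0, -0.0, 90.0]
wrist_force: [0.1, 0.1, -0.4]
gripper_width: 0.001
gripper_force: 0.0
```

{"method": "drive_tool", "body": {
  "deltas": [
    {"x": 0,"y": 0,"z": 0.5,"rx": 0,"ry": 0,"rz": 0,"claw": 1},
    {"x": 0,"y": 0,"z": 1,"rx": 0,"ry": 0,"rz": 0,"claw": 1},
    {"x": 0,"y": 0,"z": 1.5,"rx": 0,"ry": 0,"rz": 0,"claw": 1},
    {"x": 0,"y": 0,"z": 2,"rx": 0,"ry": 0,"rz": 0,"claw": 1},
    {"x": 0,"y": 0,"z": 2,"rx": 0,"ry": 0,"rz": 0,"claw": 1},
    {"x": 0,"y": 0,"z": 2,"rx": 0,"ry": 0,"rz": 0,"claw": 1},
    {"x": 0,"y": 0,"z": 2,"rx": 0,"ry": 0,"rz": 0,"claw": 1},
    {"x": 0,"y": 0,"z": 1,"rx": 0,"ry": 0,"rz": 0,"claw": 1},
    {"x": 0,"y": 0,"z": 0,"rx": 0,"ry": 0,"rz": 0,"claw": 1}
  ]
}}

```text
time_s: 4.8
tcp_pos: [0.5912, -0.1976, 0.1452]
orientation: [179.8, 0.1, 90.0]
wrist_force: [-0.1, -1.0, -0.3]
gripper_width: -0.0
gripper_force: 0.0
```

```bash
python3 - <<'E'
from loc import *
b=robot.camera('side');cv2.imwrite('pics/g2.png',cv2.resize(b[60:330,180:460],None,fx=2,fy=2))
E
```

```text
(no output)
```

View pics/g2.png

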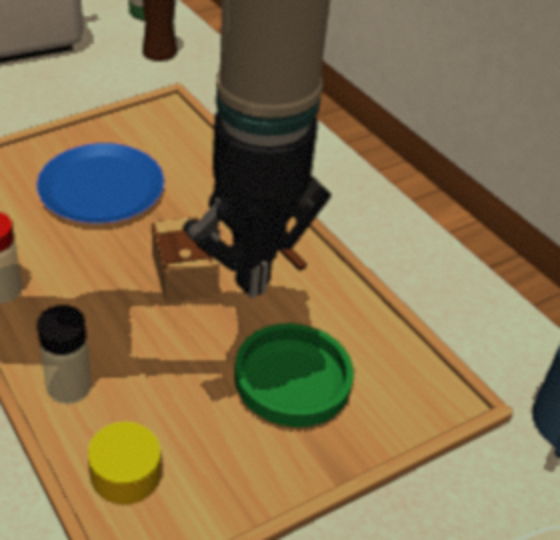

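```bash
python3 - <<'E'
from loc import *
im=robot.camera('side')
print(proj('side',robot.get_state()['tcp_pos']))
r=find(im,'side','dish',(327,247),win=50);print(r)
im0=cv2.imread('pics/side0.png')
for I in(im0,im):
  h=cv2.cvtColor(I,cv2.COLOR_BGR2HSV);m=cv2.inRange(h,(50,90,20),(90,255,255))
  m[:190]=0;m[290:]=0;m[:,:280]=0;m[:,380:]=0
  c=max(cv2.findContours(m,0,1)[0],key=cv2.contourArea);print(cv2.boundingRect(c))
# ellipse of dish rim top/bottom extents by projecting circle
for y in(-.19,-.2,-.21):
  q=np.array([proj('side',np.array([.644+.058*np.cos(a),y+.058*np.sin(a),.04])) for a in np.linspace(0,6.3,90)]);print(y,q.min(0),q.max(0))
E
```

```text
(np.float64(303.90466361312656), np.float64(216.06979533823656))
(array([ 0.64367337, -0.20375975]), np.float64(0.0013726815808801451), np.float64(-0.000970437469720718), 2240)
(298, 222, 58, 51)
(298, 222, 58, 51)
-0.19 [292.7012947  218.26180449] [352.57047357 264.07189415]
-0.2 [295.3623851  221.44519517] [355.70699439 267.93281731]
-0.21 [298.06310083 224.67393813] [358.89072003 271.85433287]
```

```bash
python3 - <<'E'
from loc import *
for z in(.025,.031,.04,.05):
  print(z,[np.round(proj('side',np.array([.5905+s*.025,-.197,z])),1) for s in(-1,1)])
p=robot.get_state()['tcp_pos'];print(p)
for dz in(0,.01,.02,.03): print(dz,np.round(proj('side',p+[0,0,dz]),1),np.round(proj('top',p+[0,0,dz]),1))
a=robot.camera('top');b=robot.camera('side')
cv2.imwrite('pics/g3.png',np.hstack([cv2.resize(a[110:250,270:410],(399,399)),cv2.resize(b[140:280,240:380],(399,399))]))
E
```

```text
0.025 [array([289.4, 262.6]), array([311.5, 252.8])]
0.031 [array([289.5, 260.7]), array([311.7, 250.9])]
0.04 [array([289.7, 257.7]), array([312.1, 247.9])]
0.05 [array([289.9, 254.4]), array([312.5, 244.6])]
[ 0.58974486 -0.19688771  0.14266152]
0 [303.9 216.1] [364.1 188.7]
0.01 [304.3 212.1] [365.6 188.2]
0.02 [304.6 208.1] [367.2 187.6]
0.03 [305. 204.] [368.8 187.1]
```

View pics/g3.png

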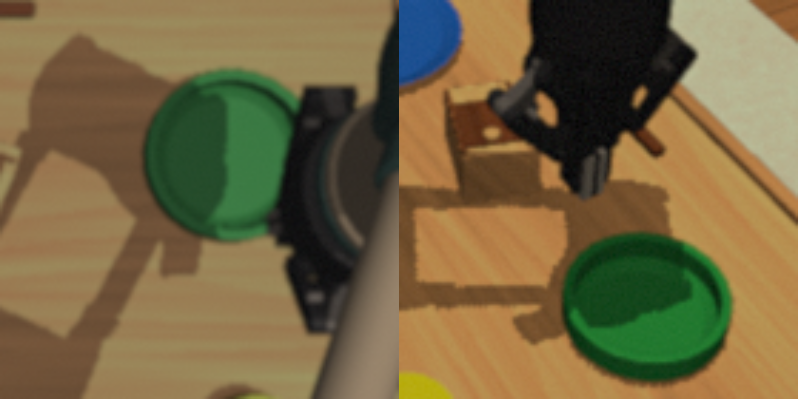

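The pads shut on nothing. In both views the fingertips sit about 19 mm above the reported TCP, so they closed over the rim. I'll go lower and watch the force.

```bash
python3 -c "
from bench import robot
print(robot.pinch_z, [a for a in dir(robot) if a[0]!='_'], robot.get_state()['tcp_pos'])"
```

```text
0.0187 ['PlanningError', 'camera', 'get_calibration', 'get_state', 'pinch_z', 'sign_off'] [ 0.58929835 -0.19666315  0.14175174]
```

{"method": "drive_tool", "body": {
  "deltas": [
    {"x": 0,"y": -0.2,"z": -2,"rx": 0,"ry": 0,"rz": 0,"claw": 0.1},
    {"x": 0,"y": 0,"z": -4,"rx": 0,"ry": 0,"rz": 0,"claw": 0.1},
    {"x": 0,"y": 0,"z": -3,"rx": 0,"ry": 0,"rz": 0,"claw": 0.1},
    {"x": 0,"y": 0,"z": -2,"rx": 0,"ry": 0,"rz": 0,"claw": 0.1},
    {"x": 0,"y": 0,"z": -1,"rx": 0,"ry": 0,"rz": 0,"claw": 0.1},
    {"x": 0,"y": 0,"z": -0.5,"rx": 0,"ry": 0,"rz": 0,"claw": 0.1},
    {"x": 0,"y": 0,"z": -0.5,"rx": 0,"ry": 0,"rz": 0,"claw": 0.1},
    {"x": 0,"y": 0,"z": -0.3,"rx": 0,"ry": 0,"rz": 0,"claw": 0.1},
    {"x": 0,"y": 0,"z": 0,"rx": 0,"ry": 0,"rz": 0,"claw": 0.1}
  ]
}}

```text
time_s: 5.9
tcp_pos: [0.5904, -0.1992, 0.0103]
orientation: [180.0, 0.0, 90.0]
wrist_force: [0.2, 0.1, -0.0]
gripper_width: 0.449
gripper_force: 0.0
```

{"method": "drive_tool", "body": {
  "deltas": [
    {"x": 0,"y": 0,"z": -0.2,"rx": 0,"ry": 0,"rz": 0,"claw": 0.5},
    {"x": 0,"y": 0,"z": 0,"rx": 0,"ry": 0,"rz": 0,"claw": 0.7},
    {"x": 0,"y": 0,"z": 0,"rx": 0,"ry": 0,"rz": 0,"claw": 1},
    {"x": 0,"y": 0,"z": 0,"rx": 0,"ry": 0,"rz": 0,"claw": 1},
    {"x": 0,"y": 0,"z": 0,"rx": 0,"ry": 0,"rz": 0,"claw": 1},
    {"x": 0,"y": 0,"z": 0,"rx": 0,"ry": 0,"rz": 0,"claw": 1},
    {"x": 0,"y": 0,"z": 0,"rx": 0,"ry": 0,"rz": 0,"claw": 1}
  ],
  "squeeze": 70
}}

```text
time_s: 6.6
tcp_pos: [0.5908, -0.1993, 0.0087]
orientation: [179.9, 0.0, 90.0]
wrist_force: [1.2, -0.4, 4.9]
gripper_width: 0.057
gripper_force: 69.1
```

{"method": "drive_tool", "body": {
  "deltas": [
    {"x": 0,"y": 0,"z": 0.3,"rx": 0,"ry": 0,"rz": 0,"claw": 1},
    {"x": 0,"y": 0,"z": 0.5,"rx": 0,"ry": 0,"rz": 0,"claw": 1},
    {"x": 0,"y": 0,"z": 0.4,"rx": 0,"ry": 0,"rz": 0,"claw": 1},
    {"x": 0,"y": 0,"z": 0,"rx": 0,"ry": 0,"rz": 0,"claw": 1},
    {"x": 0,"y": 0,"z": 0,"rx": 0,"ry": 0,"rz": 0,"claw": 1}
  ]
}}

```text
time_s: 7.1
tcp_pos: [0.5898, -0.1989, 0.0198]
orientation: [-180.0, -0.0, 90.0]
wrist_force: [-0.3, 1.0, -2.3]
gripper_width: 0.054
gripper_force: 68.7
```

```bash
python3 - <<'E'
from loc import *
a=robot.camera('top');b=robot.camera('side')
cv2.imwrite('pics/g4.png',np.hstack([cv2.resize(a[110:250,270:410],(399,399)),cv2.resize(b[160:300,250:390],(399,399))]))
E
```

```text
(no output)
```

View pics/g4.png

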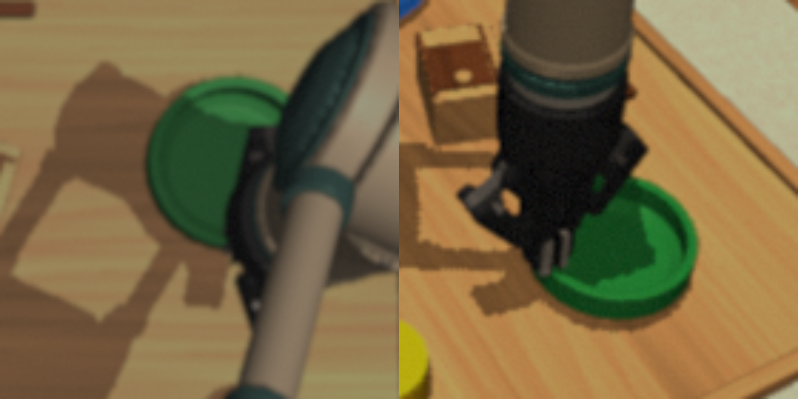

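The dish is off the tray and level, with the wall pinched. I'll lift it and carry it to the plate.

{"method": "drive_tool", "body": {
  "deltas": [
    {"x": 0,"y": 0,"z": 1,"rx": 0,"ry": 0,"rz": 0,"claw": 1},
    {"x": 0,"y": 0,"z": 1.5,"rx": 0,"ry": 0,"rz": 0,"claw": 1},
    {"x": 0,"y": 0,"z": 2,"rx": 0,"ry": 0,"rz": 0,"claw": 1},
    {"x": 0,"y": 0,"z": 2,"rx": 0,"ry": 0,"rz": 0,"claw": 1},
    {"x": 0,"y": 0,"z": 2,"rx": 0,"ry": 0,"rz": 0,"claw": 1},
    {"x": 0,"y": 0,"z": 1.5,"rx": 0,"ry": 0,"rz": 0,"claw": 1},
    {"x": 0,"y": 0,"z": 1,"rx": 0,"ry": 0,"rz": 0,"claw": 1},
    {"x": 0,"y": 0,"z": 0,"rx": 0,"ry": 0,"rz": 0,"claw": 1}
  ]
}}

```text
time_s: 8.0
tcp_pos: [0.5911, -0.1995, 0.1319]
orientation: [179.8, 0.1, 90.0]
wrist_force: [0.2, -0.1, -2.2]
gripper_width: 0.056
gripper_force: 68.7
```

{"method": "drive_tool", "body": {
  "deltas": [
    {"x": -0.14,"y": 1,"z": 0,"rx": 0,"ry": 0,"rz": 0,"claw": 1},
    {"x": -0.14,"y": 2,"z": 0,"rx": 0,"ry": 0,"rz": 0,"claw": 1},
    {"x": -0.28,"y": 3,"z": 0,"rx": 0,"ry": 0,"rz": 0,"claw": 1},
    {"x": -0.28,"y": 3,"z": 0,"rx": 0,"ry": 0,"rz": 0,"claw": 1},
    {"x": -0.28,"y": 3,"z": 0,"rx": 0,"ry": 0,"rz": 0,"claw": 1},
    {"x": -0.28,"y": 3,"z": 0,"rx": 0,"ry": 0,"rz": 0,"claw": 1},
    {"x": -0.28,"y": 3,"z": 0,"rx": 0,"ry": 0,"rz": 0,"claw": 1},
    {"x": -0.28,"y": 3,"z": 0,"rx": 0,"ry": 0,"rz": 0,"claw": 1},
    {"x": -0.28,"y": 3,"z": 0,"rx": 0,"ry": 0,"rz": 0,"claw": 1},
    {"x": -0.28,"y": 3,"z": 0,"rx": 0,"ry": 0,"rz": 0,"claw": 1},
    {"x": -0.28,"y": 3,"z": 0,"rx": 0,"ry": 0,"rz": 0,"claw": 1},
    {"x": -0.28,"y": 3,"z": 0,"rx": 0,"ry": 0,"rz": 0,"claw": 1}
  ]
}}

```text
time_s: 9.2
tcp_pos: [0.557, 0.1337, 0.1289]
orientation: [-179.8, -0.0, 90.1]
wrist_force: [-0.2, -0.5, -1.0]
gripper_width: 0.054
gripper_force: 68.7
```

{"method": "drive_tool", "body": {
  "deltas": [
    {"x": -0.28,"y": 2,"z": 0,"rx": 0,"ry": 0,"rz": 0,"claw": 1},
    {"x": 0,"y": 1.2,"z": 0,"rx": 0,"ry": 0,"rz": 0,"claw": 1},
    {"x": 0,"y": 0.5,"z": 0,"rx": 0,"ry": 0,"rz": 0,"claw": 1},
    {"x": 0,"y": 0,"z": -2,"rx": 0,"ry": 0,"rz": 0,"claw": 1},
    {"x": 0,"y": 0,"z": -2,"rx": 0,"ry": 0,"rz": 0,"claw": 1},
    {"x": 0,"y": 0,"z": -2,"rx": 0,"ry": 0,"rz": 0,"claw": 1},
    {"x": 0,"y": 0,"z": -1.5,"rx": 0,"ry": 0,"rz": 0,"claw": 1},
    {"x": 0,"y": 0,"z": -1,"rx": 0,"ry": 0,"rz": 0,"claw": 1},
    {"x": 0,"y": 0,"z": 0,"rx": 0,"ry": 0,"rz": 0,"claw": 1},
    {"x": 0,"y": 0,"z": 0,"rx": 0,"ry": 0,"rz": 0,"claw": 1}
  ]
}}

```text
time_s: 10.2
tcp_pos: [0.5569, 0.1677, 0.0452]
orientation: [180.0, 0.0, 90.0]
wrist_force: [0.2, 0.7, -1.3]
gripper_width: 0.052
gripper_force: 68.8
```

```bash
python3 - <<'E'
from loc import *
p=robot.get_state()['tcp_pos'];print(p)
a=robot.camera('top');b=robot.camera('side')
z=p[2]+.0013+.03
near=proj('side',np.array([p[0]+.054,p[1],z]))
print(find(b,'side','dish',near,z=z,win=45)); near=proj('top',np.array([p[0]+.054,p[1],z]));print(find(a,'top','dish',near,z=z,win=50))
cv2.imwrite('pics/g5.png',np.hstack([cv2.resize(a[110:250,80:220],(399,399)),cv2.resize(b[60:200,160:300],(399,399))]))
E
```

```text
[0.55688047 0.16773873 0.04518758]
(array([0.60319197, 0.15104508]), np.float64(0.007535372514395774), np.float64(-0.004179797332913629), 1077)
(array([0.62027059, 0.12640618]), np.float64(0.01625790952868091), np.float64(-0.0031368881451329825), 1830)
```

View pics/g5.png

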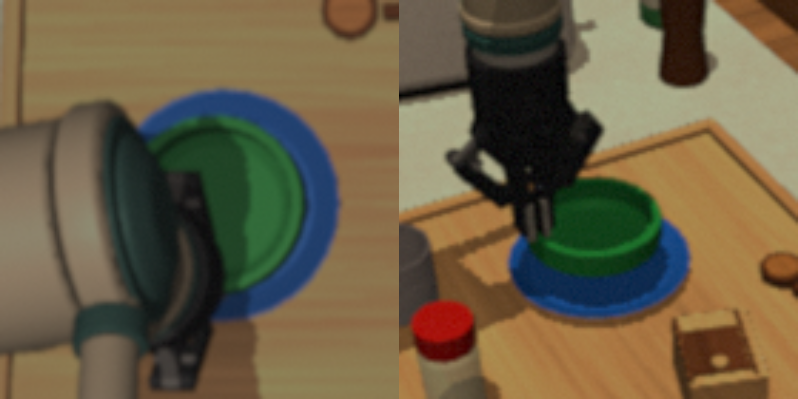

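```bash
python3 - <<'E'
from loc import *
P,_=cast('top',[(187,181.5),(155,151),(155,212.5)],.0765);print(P, 'centre x',P[1:,0].mean(),'y',P[0,1]+.058)
P,_=cast('top',[(199,181)],.024);print('plate y',P[0,1]+.08, 'x',cast('top',[(158,142),(158,221.5)],.024)[0][:,0].mean())
E
```

```text
[[0.60607823 0.10583416]
 [0.66136103 0.16518985]
 [0.54957159 0.16237483]] centre x 0.6054663098255912 y 0.16383415931050496
plate y 0.17043197723434014 x 0.6110165328143679
```

{"method": "drive_tool", "body": {
  "deltas": [
    {"x": 0.2,"y": 0.4,"z": -0.5,"rx": 0,"ry": 0,"rz": 0,"claw": 1},
    {"x": 0,"y": 0,"z": -0.8,"rx": 0,"ry": 0,"rz": 0,"claw": 1},
    {"x": 0,"y": 0,"z": -0.7,"rx": 0,"ry": 0,"rz": 0,"claw": 1},
    {"x": 0,"y": 0,"z": -0.5,"rx": 0,"ry": 0,"rz": 0,"claw": 1},
    {"x": 0,"y": 0,"z": -0.3,"rx": 0,"ry": 0,"rz": 0,"claw": 1},
    {"x": 0,"y": 0,"z": -0.1,"rx": 0,"ry": 0,"rz": 0,"claw": 1},
    {"x": 0,"y": 0,"z": 0,"rx": 0,"ry": 0,"rz": 0,"claw": 1},
    {"x": 0,"y": 0,"z": 0,"rx": 0,"ry": 0,"rz": 0,"claw": 1}
  ]
}}

```text
time_s: 11.1
tcp_pos: [0.5587, 0.172, 0.0162]
orientation: [180.0, -0.0, 90.0]
wrist_force: [-0.1, -0.3, -0.3]
gripper_width: 0.054
gripper_force: 68.8
```

{"method": "drive_tool", "body": {
  "deltas": [
    {"x": 0,"y": 0,"z": -0.1,"rx": 0,"ry": 0,"rz": 0,"claw": 1},
    {"x": 0,"y": 0,"z": -0.1,"rx": 0,"ry": 0,"rz": 0,"claw": 1},
    {"x": 0,"y": 0,"z": 0,"rx": 0,"ry": 0,"rz": 0,"claw": 1}
  ]
}}

```text
time_s: 11.4
tcp_pos: [0.5585, 0.172, 0.0139]
orientation: [180.0, -0.0, 90.0]
wrist_force: [-1.8, 0.3, -0.3]
gripper_width: 0.053
gripper_force: 68.8
```

{"method": "drive_tool", "body": {
  "deltas": [
    {"x": 0,"y": 0,"z": -0.1,"rx": 0,"ry": 0,"rz": 0,"claw": 1},
    {"x": 0,"y": 0,"z": 0,"rx": 0,"ry": 0,"rz": 0,"claw": 1},
    {"x": 0,"y": 0,"z": 0,"rx": 0,"ry": 0,"rz": 0,"claw": 1}
  ]
}}

```text
time_s: 11.7
tcp_pos: [0.5586, 0.172, 0.0137]
orientation: [180.0, -0.0, 90.1]
wrist_force: [-2.4, -1.1, 4.3]
gripper_width: 0.057
gripper_force: 69.7
```

Contact is made (+4.3 N). I'll release, rise and look.

{"method": "drive_tool", "body": {
  "deltas": [
    {"x": 0,"y": 0,"z": 0,"rx": 0,"ry": 0,"rz": 0,"claw": 0.7},
    {"x": 0,"y": 0,"z": 0,"rx": 0,"ry": 0,"rz": 0,"claw": 0.5},
    {"x": 0,"y": 0,"z": 0,"rx": 0,"ry": 0,"rz": 0,"claw": 0.3},
    {"x": 0,"y": 0,"z": 0,"rx": 0,"ry": 0,"rz": 0,"claw": 0.3},
    {"x": 0,"y": 0,"z": 0,"rx": 0,"ry": 0,"rz": 0,"claw": 0.3},
    {"x": 0,"y": 0,"z": 2,"rx": 0,"ry": 0,"rz": 0,"claw": 0.3},
    {"x": 0,"y": 0,"z": 3,"rx": 0,"ry": 0,"rz": 0,"claw": 0},
    {"x": 0,"y": 0,"z": 4,"rx": 0,"ry": 0,"rz": 0,"claw": -0.5},
    {"x": -1,"y": 0,"z": 4,"rx": 0,"ry": 0,"rz": 0,"claw": -1},
    {"x": -4,"y": 1,"z": 0,"rx": 0,"ry": 0,"rz": 0,"claw": -1},
    {"x": -4,"y": 1,"z": 0,"rx": 0,"ry": 0,"rz": 0,"claw": -1},
    {"x": -2.5,"y": 1.9,"z": 0,"rx": 0,"ry": 0,"rz": 0,"claw": -1}
  ]
}}

```text
time_s: 12.9
tcp_pos: [0.4404, 0.2103, 0.1431]
orientation: [-179.9, 0.0, 90.0]
wrist_force: [0.8, 0.2, -0.7]
gripper_width: 1.0
gripper_force: 0.0
```

```bash
python3 - <<'E'
from loc import *
print(robot.get_state()['tcp_pos'])
a=robot.camera('top');b=robot.camera('side')
cv2.imwrite('pics/g6.png',np.hstack([cv2.resize(a[110:290,70:250],(399,399)),cv2.resize(b[60:200,120:260],(399,399))]))
for n,im in(('side',b),('top',a)):print(n,find(im,n,'dish',proj(n,np.array([.611,.17,.045])),z=.045,win=40))
E
```

```text
[0.44042422 0.21031322 0.14310472]
side (array([0.60740824, 0.163799  ]), np.float64(0.001391531621350776), np.float64(-0.00038911711331343174), 1241)
top (array([0.60776447, 0.16899241]), np.float64(0.0007239079157362116), np.float64(-0.0006629076564323862), 2834)
```

View pics/g6.png

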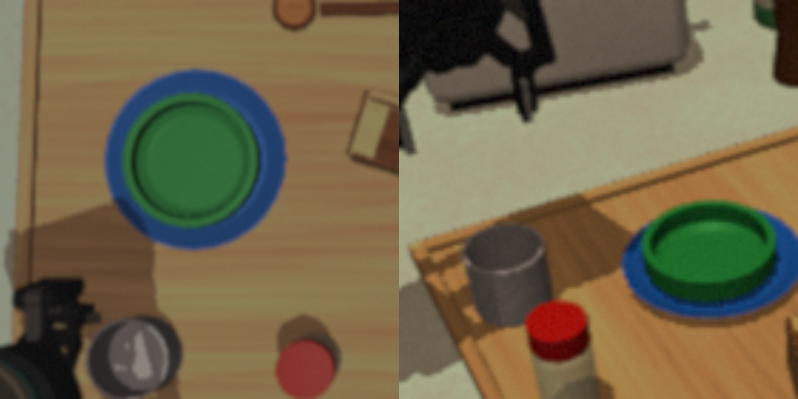

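```bash
python3 - <<'E'
from loc import *
for z in(.143,.156,.165,.175,.185): print(z,[np.round(proj('side',np.array([x,.2103,z])),1) for x in(.483,.49)])
b=robot.camera('side');a=robot.camera('top')
h=cv2.cvtColor(b,cv2.COLOR_BGR2HSV)[...,2];d=h[60:130,150:180];print([ (r+60,int(d[r].min()),int(d[r].argmin())+150) for r in range(20,70,3)])
print('beaker',find(b,'side','beaker',(158,155),win=23),find(a,'top','beaker',(130,271),win=23))
for n,k,w in(('top',(208,276),20),('side',(176,176),20)): print('red',find(a if n=='top' else b,n,'red',k,win=w))
E
```

```text
0.143 [array([167.4, 116.3]), array([170.4, 115.4])]
0.156 [array([166.6, 111.4]), array([169.6, 110.6])]
0.165 [array([166., 108.]), array([169. , 107.1])]
0.175 [array([165.3, 104.2]), array([168.3, 103.3])]
0.185 [array([164.6, 100.3]), array([167.7,  99.4])]
[(80, 5, 174), (83, 3, 161), (86, 13, 162), (89, 7, 162), (92, 8, 163), (95, 5, 150), (98, 13, 164), (101, 45, 166), (104, 164, 159), (107, 163, 154), (110, 163, 166), (113, 162, 151), (116, 163, 152), (119, 163, 163), (122, 164, 162), (125, 163, 161), (128, 141, 179)]
beaker (array([0.44231833, 0.2037107 ]), np.float64(0.0018682158251148613), np.float64(-0.0010932346093643248), 691) (array([0.44353281, 0.20925551]), np.float64(0.0009760087839493051), np.float64(-0.0007399301900731976), 1153)
red (array([0.44088166, 0.06284204]), np.float64(0.0007008986420608596), np.float64(-0.0005814674347468195), 545)
red (array([0.43916679, 0.06451015]), np.float64(0.001213444394767996), np.float64(-0.0006861138990139998), 359)
```

{"method": "drive_tool", "body": {
  "deltas": [
    {"x": 0.3,"y": -0.2,"z": -2,"rx": 0,"ry": 0,"rz": 0,"claw": -1},
    {"x": 0,"y": 0,"z": -3,"rx": 0,"ry": 0,"rz": 0,"claw": -1},
    {"x": 0,"y": 0,"z": -3,"rx": 0,"ry": 0,"rz": 0,"claw": -1},
    {"x": 0,"y": 0,"z": -2,"rx": 0,"ry": 0,"rz": 0,"claw": -1},
    {"x": 0,"y": 0,"z": -1.5,"rx": 0,"ry": 0,"rz": 0,"claw": -1},
    {"x": 0,"y": 0,"z": -1,"rx": 0,"ry": 0,"rz": 0,"claw": -1},
    {"x": 0,"y": 0,"z": -0.4,"rx": 0,"ry": 0,"rz": 0,"claw": -1},
    {"x": 0,"y": 0,"z": 0,"rx": 0,"ry": 0,"rz": 0,"claw": -1}
  ]
}}

```text
time_s: 13.9
tcp_pos: [0.447, 0.2088, 0.0136]
orientation: [-180.0, 0.0, 90.0]
wrist_force: [-0.1, 0.2, 0.3]
gripper_width: 0.998
gripper_force: 0.0
```

{"method": "drive_tool", "body": {
  "deltas": [
    {"x": 0,"y": 0,"z": 0,"rx": 0,"ry": 0,"rz": 0,"claw": -0.8},
    {"x": 0,"y": 0,"z": 0,"rx": 0,"ry": 0,"rz": 0,"claw": -0.6},
    {"x": 0,"y": 0,"z": 0,"rx": 0,"ry": 0,"rz": 0,"claw": -0.5},
    {"x": 0,"y": 0,"z": 0,"rx": 0,"ry": 0,"rz": 0,"claw": 0},
    {"x": 0,"y": 0,"z": 0,"rx": 0,"ry": 0,"rz": 0,"claw": 0},
    {"x": 0,"y": 0,"z": 0,"rx": 0,"ry": 0,"rz": 0,"claw": 0},
    {"x": 0,"y": 0,"z": 0,"rx": 0,"ry": 0,"rz": 0,"claw": 0}
  ],
  "squeeze": 40
}}

```text
time_s: 14.6
tcp_pos: [0.4469, 0.2091, 0.0151]
orientation: [179.9, -0.0, 90.1]
wrist_force: [-2.2, -0.2, 6.1]
gripper_width: 0.768
gripper_force: 44.4
```

{"method": "drive_tool", "body": {
  "deltas": [
    {"x": 0,"y": 0,"z": 0.5,"rx": 0,"ry": 0,"rz": 0,"claw": 0},
    {"x": 0,"y": 0,"z": 1.5,"rx": 0,"ry": 0,"rz": 0,"claw": 0},
    {"x": 0,"y": 0,"z": 2.5,"rx": 0,"ry": 0,"rz": 0,"claw": 0},
    {"x": 0,"y": 0,"z": 2.5,"rx": 0,"ry": 0,"rz": 0,"claw": 0},
    {"x": 1.2,"y": -0.3,"z": 1,"rx": 0,"ry": 0,"rz": 0,"claw": 0},
    {"x": 3,"y": -0.7,"z": 0,"rx": 0,"ry": 0,"rz": 0,"claw": 0},
    {"x": 3,"y": -0.7,"z": 0,"rx": 0,"ry": 0,"rz": 0,"claw": 0},
    {"x": 3,"y": -0.8,"z": 0,"rx": 0,"ry": 0,"rz": 0,"claw": 0},
    {"x": 3,"y": -0.8,"z": 0,"rx": 0,"ry": 0,"rz": 0,"claw": 0},
    {"x": 2,"y": -0.5,"z": 0,"rx": 0,"ry": 0,"rz": 0,"claw": 0},
    {"x": 1,"y": -0.2,"z": 0,"rx": 0,"ry": 0,"rz": 0,"claw": 0},
    {"x": 0,"y": 0,"z": 0,"rx": 0,"ry": 0,"rz": 0,"claw": 0}
  ]
}}

```text
time_s: 15.8
tcp_pos: [0.6094, 0.1687, 0.0937]
orientation: [180.0, -0.0, 90.0]
wrist_force: [-0.4, 0.7, -1.5]
gripper_width: 0.769
gripper_force: 44.9
```

```bash
python3 - <<'E'
from loc import *
p=robot.get_state()['tcp_pos'];print(p)
b=robot.camera('side');a=robot.camera('top')
cv2.imwrite('pics/g7.png',np.hstack([cv2.resize(a[110:250,90:230],(399,399)),cv2.resize(b[60:200,160:300],(399,399))]))
E
```

```text
[0.60937649 0.16869296 0.09373646]
```

View pics/g7.png

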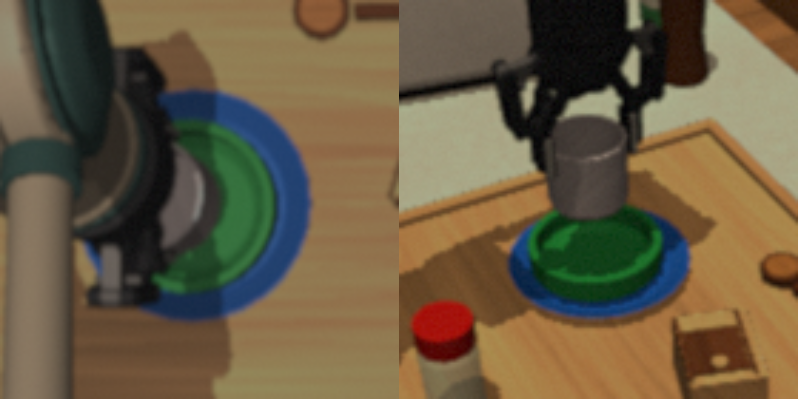

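The beaker is upright above the dish and centred. I'll lower it until it touches.

{"method": "drive_tool", "body": {
  "deltas": [
    {"x": 0,"y": 0,"z": -1,"rx": 0,"ry": 0,"rz": 0,"claw": 0},
    {"x": 0,"y": 0,"z": -2,"rx": 0,"ry": 0,"rz": 0,"claw": 0},
    {"x": 0,"y": 0,"z": -1.5,"rx": 0,"ry": 0,"rz": 0,"claw": 0},
    {"x": 0,"y": 0,"z": -1,"rx": 0,"ry": 0,"rz": 0,"claw": 0},
    {"x": 0,"y": 0,"z": -0.5,"rx": 0,"ry": 0,"rz": 0,"claw": 0},
    {"x": 0,"y": 0,"z": -0.3,"rx": 0,"ry": 0,"rz": 0,"claw": 0},
    {"x": 0,"y": 0,"z": -0.2,"rx": 0,"ry": 0,"rz": 0,"claw": 0},
    {"x": 0,"y": 0,"z": -0.1,"rx": 0,"ry": 0,"rz": 0,"claw": 0},
    {"x": 0,"y": 0,"z": 0,"rx": 0,"ry": 0,"rz": 0,"claw": 0},
    {"x": 0,"y": 0,"z": 0,"rx": 0,"ry": 0,"rz": 0,"claw": 0}
  ]
}}

```text
time_s: 16.9
tcp_pos: [0.6088, 0.169, 0.0283]
orientation: [179.9, -0.0, 90.0]
wrist_force: [-0.3, 0.0, -0.8]
gripper_width: 0.769
gripper_force: 44.8
```

{"method": "drive_tool", "body": {
  "deltas": [
    {"x": 0,"y": 0,"z": -0.1,"rx": 0,"ry": 0,"rz": 0,"claw": 0},
    {"x": 0,"y": 0,"z": -0.1,"rx": 0,"ry": 0,"rz": 0,"claw": 0},
    {"x": 0,"y": 0,"z": 0,"rx": 0,"ry": 0,"rz": 0,"claw": 0}
  ]
}}

```text
time_s: 17.2
tcp_pos: [0.6087, 0.169, 0.0262]
orientation: [180.0, -0.0, 90.0]
wrist_force: [-0.8, -0.1, 0.8]
gripper_width: 0.772
gripper_force: 44.9
```

{"method": "drive_tool", "body": {
  "deltas": [
    {"x": 0,"y": 0,"z": -0.1,"rx": 0,"ry": 0,"rz": 0,"claw": 0},
    {"x": 0,"y": 0,"z": 0,"rx": 0,"ry": 0,"rz": 0,"claw": 0},
    {"x": 0,"y": 0,"z": 0,"rx": 0,"ry": 0,"rz": 0,"claw": 0}
  ]
}}

```text
time_s: 17.5
tcp_pos: [0.6087, 0.169, 0.0261]
orientation: [179.9, -0.0, 90.0]
wrist_force: [-1.4, -0.7, 5.6]
gripper_width: 0.768
gripper_force: 45.5
```

{"method": "drive_tool", "body": {
  "deltas": [
    {"x": 0,"y": 0,"z": 0,"rx": 0,"ry": 0,"rz": 0,"claw": -0.7},
    {"x": 0,"y": 0,"z": 0,"rx": 0,"ry": 0,"rz": 0,"claw": -1},
    {"x": 0,"y": 0,"z": 0,"rx": 0,"ry": 0,"rz": 0,"claw": -1},
    {"x": 0,"y": 0,"z": 0,"rx": 0,"ry": 0,"rz": 0,"claw": -1},
    {"x": 0,"y": 0,"z": 2,"rx": 0,"ry": 0,"rz": 0,"claw": -1},
    {"x": 0,"y": 0,"z": 4,"rx": 0,"ry": 0,"rz": 0,"claw": -1},
    {"x": 0,"y": 0,"z": 4,"rx": 0,"ry": 0,"rz": 0,"claw": -1},
    {"x": -3.4,"y": -2.1,"z": 0,"rx": 0,"ry": 0,"rz": 0,"claw": -1},
    {"x": -3.4,"y": -2.1,"z": 0,"rx": 0,"ry": 0,"rz": 0,"claw": -1},
    {"x": -3.4,"y": -2.1,"z": 0,"rx": 0,"ry": 0,"rz": 0,"claw": -1},
    {"x": -3.4,"y": -2.1,"z": 0,"rx": 0,"ry": 0,"rz": 0,"claw": -1},
    {"x": -3.2,"y": -2.1,"z": 0,"rx": 0,"ry": 0,"rz": 0,"claw": -1}
  ]
}}

```text
time_s: 18.7
tcp_pos: [0.4388, 0.0633, 0.1248]
orientation: [-180.0, 0.0, 90.1]
wrist_force: [0.5, -0.6, 0.5]
gripper_width: 1.003
gripper_force: 0.0
```

```bash
python3 - <<'E'
from loc import *
print(robot.get_state()['tcp_pos'],robot.get_state()['gripper_width'])
b=robot.camera('side');a=robot.camera('top')
for n,im in(('side',b),('top',a)):
  print('dish',find(im,n,'dish',proj(n,np.array([.608,.168,.045])),z=.045,win=38));
  print('beaker',find(im,n,'beaker',proj(n,np.array([.608,.168,.06])),z=.081,win=30))
  print('red',find(im,n,'red',proj(n,np.array([.441,.063,.1])),win=20))
cv2.imwrite('pics/g8.png',np.hstack([cv2.resize(a[110:290,90:270],(399,399)),cv2.resize(b[60:220,140:300],(399,399))]))
E
```

```text
[0.43878034 0.06332201 0.12481955] 1.0033062574887173
dish (array([0.60580161, 0.1592373 ]), np.float64(0.009575582276815856), np.float64(-0.005545050451857912), 569)
beaker (array([0.60453897, 0.16417872]), np.float64(0.002113238154893355), np.float64(-0.0011881716800189784), 692)
red (array([0.44007115, 0.06027849]), np.float64(0.0010015868002742376), np.float64(-0.0006884158275138606), 346)
dish (array([0.60779736, 0.16896753]), np.float64(0.0007242663996743323), np.float64(-0.0006629479589333432), 2842)
beaker (array([0.60571088, 0.1736571 ]), np.float64(0.0006071568186241539), np.float64(-0.0005159445153865158), 1234)
red (array([0.45139153, 0.02855035]), np.float64(0.0043201070921357), np.float64(-0.002300189167170379), 73)
```

View pics/g8.png

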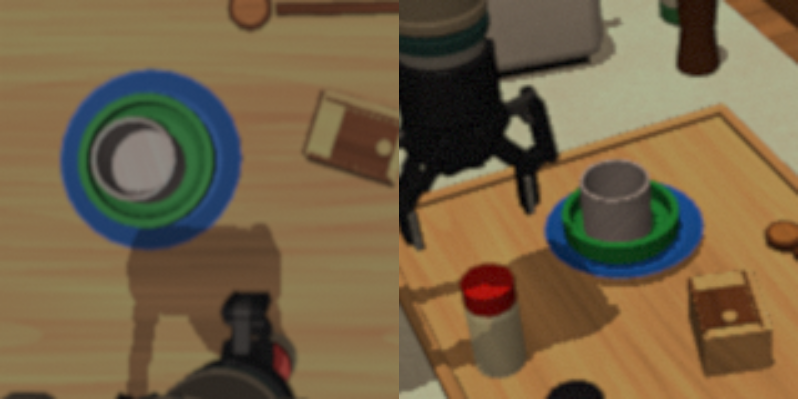

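{"method": "drive_tool", "body": {
  "deltas": [
    {"x": 0,"y": 0,"z": -1.5,"rx": 0,"ry": 0,"rz": 0,"claw": -1},
    {"x": 0,"y": 0,"z": -2.5,"rx": 0,"ry": 0,"rz": 0,"claw": -0.8},
    {"x": 0,"y": 0,"z": -2,"rx": 0,"ry": 0,"rz": 0,"claw": -0.6},
    {"x": 0,"y": 0,"z": -1.2,"rx": 0,"ry": 0,"rz": 0,"claw": -0.5},
    {"x": 0,"y": 0,"z": -0.5,"rx": 0,"ry": 0,"rz": 0,"claw": -0.4},
    {"x": 0,"y": 0,"z": 0,"rx": 0,"ry": 0,"rz": 0,"claw": -0.2},
    {"x": 0,"y": 0,"z": 0,"rx": 0,"ry": 0,"rz": 0,"claw": -0.1},
    {"x": 0,"y": 0,"z": 0,"rx": 0,"ry": 0,"rz": 0,"claw": 0.4},
    {"x": 0,"y": 0,"z": 0,"rx": 0,"ry": 0,"rz": 0,"claw": 0.5},
    {"x": 0,"y": 0,"z": 0,"rx": 0,"ry": 0,"rz": 0,"claw": 0.5},
    {"x": 0,"y": 0,"z": 0,"rx": 0,"ry": 0,"rz": 0,"claw": 0.5}
  ],
  "squeeze": 40
}}

```text
time_s: 19.9
tcp_pos: [0.4416, 0.064, 0.0487]
orientation: [179.9, -0.0, 90.0]
wrist_force: [1.0, -0.4, 4.2]
gripper_width: 0.525
gripper_force: 41.2
```

{"method": "drive_tool", "body": {
  "deltas": [
    {"x": 0,"y": 0,"z": 0.5,"rx": 0,"ry": 0,"rz": 0,"claw": 0.5},
    {"x": 0,"y": 0,"z": 1.5,"rx": 0,"ry": 0,"rz": 0,"claw": 0.5},
    {"x": 0,"y": 0,"z": 2.5,"rx": 0,"ry": 0,"rz": 0,"claw": 0.5},
    {"x": 0,"y": 0,"z": 2.5,"rx": 0,"ry": 0,"rz": 0,"claw": 0.5},
    {"x": 0,"y": 0,"z": 2.5,"rx": 0,"ry": 0,"rz": 0,"claw": 0.5},
    {"x": 1.2,"y": 0.8,"z": 1,"rx": 0,"ry": 0,"rz": 0,"claw": 0.5},
    {"x": 3,"y": 1.9,"z": 0,"rx": 0,"ry": 0,"rz": 0,"claw": 0.5},
    {"x": 3,"y": 1.9,"z": 0,"rx": 0,"ry": 0,"rz": 0,"claw": 0.5},
    {"x": 3,"y": 1.9,"z": 0,"rx": 0,"ry": 0,"rz": 0,"claw": 0.5},
    {"x": 3,"y": 1.9,"z": 0,"rx": 0,"ry": 0,"rz": 0,"claw": 0.5},
    {"x": 2.3,"y": 1.4,"z": 0,"rx": 0,"ry": 0,"rz": 0,"claw": 0.5},
    {"x": 1.3,"y": 0.7,"z": 0,"rx": 0,"ry": 0,"rz": 0,"claw": 0.5}
  ]
}}

```text
time_s: 21.1
tcp_pos: [0.6094, 0.1702, 0.1518]
orientation: [-179.9, -0.0, 90.1]
wrist_force: [-0.1, -0.3, -1.3]
gripper_width: 0.522
gripper_force: 41.2
```

{"method": "drive_tool", "body": {
  "deltas": [
    {"x": 0,"y": 0,"z": 0,"rx": 0,"ry": 0,"rz": 0,"claw": 0.5},
    {"x": 0,"y": 0,"z": 0,"rx": 0,"ry": 0,"rz": 0,"claw": 0.5}
  ]
}}

```text
time_s: 21.3
tcp_pos: [0.607, 0.1686, 0.152]
orientation: [-179.8, 0.1, 90.1]
wrist_force: [-0.7, -0.5, -1.4]
gripper_width: 0.529
gripper_force: 41.2
```

```bash
python3 - <<'E'
from loc import *
p=robot.get_state()['tcp_pos'];print(p)
b=robot.camera('side');a=robot.camera('top')
z=p[2]-.0385+.096
for n,im in(('side',b),('top',a)): print(n,find(im,n,'red',proj(n,np.array([p[0],p[1],z])),z=z,win=25), 'beaker',find(im,n,'beaker',proj(n,np.array([.608,.168,.06])),z=.081,win=30))
c=[cv2.resize(b[50:200,150:300],(600,600))][0]
for dz,col in((z-.096,(255,255,255)),(.081,(255,0,255))):
  r=.023 if dz!=.081 else .034
  q=np.array([proj('side',np.array([p[0]-.0015+r*np.cos(t),p[1]-.0005+r*np.sin(t),dz])) for t in np.linspace(0,6.3,60)])
  cv2.polylines(c,[np.int32((q-[150,50])*4+2)],True,col,1)
cv2.imwrite('pics/g9.png',c)
E
```

```text
[0.60697182 0.16857602 0.15203424]
side (array([0.60407675, 0.16684275]), np.float64(0.0021017573623692094), np.float64(-0.0011680770499282705), 257) beaker (array([0.60607994, 0.16623728]), np.float64(0.0027472239730485996), np.float64(-0.0011916944841248705), 712)
top (array([0.59826491, 0.13631919]), np.float64(0.00591560696131715), np.float64(-0.0025000057737852325), 161) beaker (array([0.60790912, 0.18459679]), np.float64(0.009166117559162454), np.float64(-0.0020913610518873385), 1223)
```

View pics/g9.png

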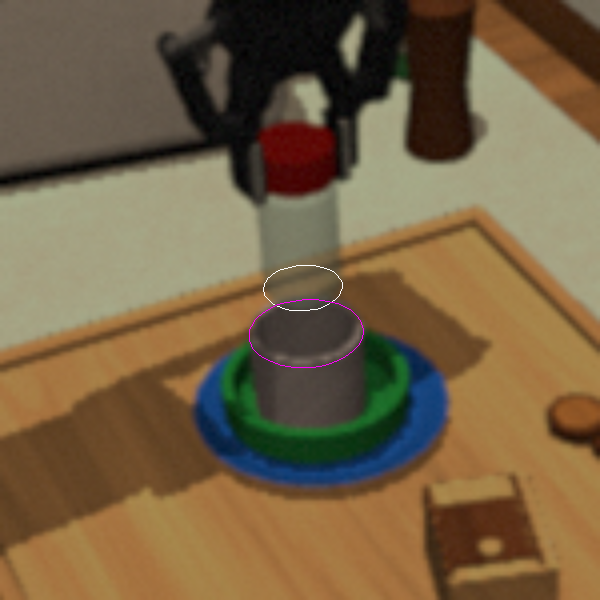

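Jar and beaker axes agree within about 2 mm in the side view: the jar body runs from column 260 to 340 and the beaker rim from 250 to 365. I'll lower the jar.

{"method": "drive_tool", "body": {
  "deltas": [
    {"x": 0,"y": 0,"z": -1,"rx": 0,"ry": 0,"rz": 0,"claw": 0.5},
    {"x": 0,"y": 0,"z": -1.5,"rx": 0,"ry": 0,"rz": 0,"claw": 0.5},
    {"x": 0,"y": 0,"z": -1,"rx": 0,"ry": 0,"rz": 0,"claw": 0.5},
    {"x": 0,"y": 0,"z": -1,"rx": 0,"ry": 0,"rz": 0,"claw": 0.5},
    {"x": 0,"y": 0,"z": -1,"rx": 0,"ry": 0,"rz": 0,"claw": 0.5},
    {"x": 0,"y": 0,"z": -1,"rx": 0,"ry": 0,"rz": 0,"claw": 0.5},
    {"x": 0,"y": 0,"z": -1,"rx": 0,"ry": 0,"rz": 0,"claw": 0.5},
    {"x": 0,"y": 0,"z": -0.7,"rx": 0,"ry": 0,"rz": 0,"claw": 0.5},
    {"x": 0,"y": 0,"z": -0.3,"rx": 0,"ry": 0,"rz": 0,"claw": 0.5},
    {"x": 0,"y": 0,"z": 0,"rx": 0,"ry": 0,"rz": 0,"claw": 0.5},
    {"x": 0,"y": 0,"z": 0,"rx": 0,"ry": 0,"rz": 0,"claw": 0.5}
  ]
}}

```text
time_s: 22.5
tcp_pos: [0.6089, 0.169, 0.0682]
orientation: [180.0, -0.0, 90.0]
wrist_force: [-0.5, -0.2, -0.9]
gripper_width: 0.524
gripper_force: 41.3
```

{"method": "drive_tool", "body": {
  "deltas": [
    {"x": 0,"y": 0,"z": -0.1,"rx": 0,"ry": 0,"rz": 0,"claw": 0.5},
    {"x": 0,"y": 0,"z": 0,"rx": 0,"ry": 0,"rz": 0,"claw": 0.5},
    {"x": 0,"y": 0,"z": 0,"rx": 0,"ry": 0,"rz": 0,"claw": 0.5}
  ]
}}

```text
time_s: 22.8
tcp_pos: [0.6087, 0.169, 0.0672]
orientation: [180.0, -0.0, 90.0]
wrist_force: [1.2, -0.4, -0.5]
gripper_width: 0.527
gripper_force: 41.3
```

{"method": "drive_tool", "body": {
  "deltas": [
    {"x": 0,"y": 0,"z": -0.2,"rx": 0,"ry": 0,"rz": 0,"claw": 0.5},
    {"x": 0,"y": 0,"z": 0,"rx": 0,"ry": 0,"rz": 0,"claw": 0.5},
    {"x": 0,"y": 0,"z": 0,"rx": 0,"ry": 0,"rz": 0,"claw": 0.5}
  ]
}}

```text
time_s: 23.1
tcp_pos: [0.6084, 0.169, 0.0648]
orientation: [-180.0, 0.0, 90.0]
wrist_force: [0.2, 0.6, -1.3]
gripper_width: 0.53
gripper_force: 41.3
```

{"method": "drive_tool", "body": {
  "deltas": [
    {"x": 0,"y": 0,"z": -0.1,"rx": 0,"ry": 0,"rz": 0,"claw": 0.5},
    {"x": 0,"y": 0,"z": 0,"rx": 0,"ry": 0,"rz": 0,"claw": 0.5},
    {"x": 0,"y": 0,"z": 0,"rx": 0,"ry": 0,"rz": 0,"claw": 0.5}
  ]
}}

```text
time_s: 23.4
tcp_pos: [0.6085, 0.169, 0.0639]
orientation: [180.0, -0.0, 90.0]
wrist_force: [-0.0, 0.9, -1.2]
gripper_width: 0.525
gripper_force: 41.3
```

{"method": "drive_tool", "body": {
  "deltas": [
    {"x": 0,"y": 0,"z": -0.1,"rx": 0,"ry": 0,"rz": 0,"claw": 0.5},
    {"x": 0,"y": 0,"z": 0,"rx": 0,"ry": 0,"rz": 0,"claw": 0.5},
    {"x": 0,"y": 0,"z": 0,"rx": 0,"ry": 0,"rz": 0,"claw": 0.5}
  ]
}}

```text
time_s: 23.7
tcp_pos: [0.6087, 0.1691, 0.0637]
orientation: [180.0, -0.0, 90.1]
wrist_force: [-1.3, 0.0, 4.1]
gripper_width: 0.527
gripper_force: 41.5
```

{"method": "drive_tool", "body": {
  "deltas": [
    {"x": 0,"y": 0,"z": 0,"rx": 0,"ry": 0,"rz": 0,"claw": 0.2},
    {"x": 0,"y": 0,"z": 0,"rx": 0,"ry": 0,"rz": 0,"claw": -0.3},
    {"x": 0,"y": 0,"z": 0,"rx": 0,"ry": 0,"rz": 0,"claw": -0.5},
    {"x": 0,"y": 0,"z": 0,"rx": 0,"ry": 0,"rz": 0,"claw": -0.5},
    {"x": 0,"y": 0,"z": 0,"rx": 0,"ry": 0,"rz": 0,"claw": -0.5},
    {"x": 0,"y": 0,"z": 2,"rx": 0,"ry": 0,"rz": 0,"claw": -0.5},
    {"x": 0,"y": 0,"z": 4,"rx": 0,"ry": 0,"rz": 0,"claw": -0.8},
    {"x": 0,"y": 0,"z": 4,"rx": 0,"ry": 0,"rz": 0,"claw": -1},
    {"x": -1.6,"y": -4,"z": 0,"rx": 0,"ry": 0,"rz": 0,"claw": -1},
    {"x": -1.6,"y": -4,"z": 0,"rx": 0,"ry": 0,"rz": 0,"claw": -1},
    {"x": -1.6,"y": -4,"z": 0,"rx": 0,"ry": 0,"rz": 0,"claw": -1},
    {"x": -1.6,"y": -4,"z": 0,"rx": 0,"ry": 0,"rz": 0,"claw": -1}
  ]
}}

```text
time_s: 24.9
tcp_pos: [0.5437, 0.0077, 0.163]
orientation: [180.0, 0.0, 90.1]
wrist_force: [0.6, -0.7, 0.1]
gripper_width: 1.001
gripper_force: 0.0
```

```bash
python3 - <<'E'
from loc import *
p=robot.get_state()['tcp_pos'];print(p)
b=robot.camera('side');a=robot.camera('top')
OBJ['cup']=((22,100,70),(40,255,255),.033,.046)
for n,im in(('side',b),('top',a)):
  print(n,'red',find(im,n,'red',proj(n,np.array([.608,.169,.121])),z=.121,win=25))
  print('cup',find(im,n,'cup',proj(n,np.array([.455,-.2147,.046])),win=26))
  print('cup0',find(cv2.imread(f'pics/{n}0.png'),n,'cup',proj(n,np.array([.455,-.2147,.046])),win=26))
E
```

```text
[0.54374615 0.0077186  0.16295323]
side red (array([0.60718081, 0.1677296 ]), np.float64(0.0013048335059134208), np.float64(-0.0007841494489662879), 274)
cup (array([ 0.45635358, -0.21352244]), np.float64(0.0006245655158933214), np.float64(-0.0004217037314117271), 1122)
cup0 (array([ 0.45635358, -0.21352244]), np.float64(0.0006245655132367462), np.float64(-0.00042170394798152477), 1129)
top red (array([0.60452753, 0.16604125]), np.float64(0.0033618302834259083), np.float64(-0.0017774374968985874), 71)
cup (array([ 0.4550699 , -0.21556345]), np.float64(0.002031758642077291), np.float64(0.0005007695460211658), 1104)
cup0 (array([ 0.45668634, -0.21712962]), np.float64(0.00475807637661127), np.float64(0.002163294704203022), 1163)
```

{"method": "drive_tool", "body": {
  "deltas": [
    {"x": -1.5,"y": -3.8,"z": 0,"rx": 0,"ry": 0,"rz": 0,"claw": -1},
    {"x": -1.5,"y": -3.8,"z": 0,"rx": 0,"ry": 0,"rz": 0,"claw": -1},
    {"x": -1.5,"y": -3.8,"z": 0,"rx": 0,"ry": 0,"rz": 0,"claw": -1},
    {"x": -1.5,"y": -3.8,"z": 0,"rx": 0,"ry": 0,"rz": 0,"claw": -1},
    {"x": -1.5,"y": -3.8,"z": 0,"rx": 0,"ry": 0,"rz": 0,"claw": -1},
    {"x": -1.2,"y": -3.3,"z": 0,"rx": 0,"ry": 0,"rz": 0,"claw": -1},
    {"x": 0,"y": 0,"z": -3,"rx": 0,"ry": 0,"rz": 0,"claw": -1},
    {"x": 0,"y": 0,"z": -4,"rx": 0,"ry": 0,"rz": 0,"claw": -1},
    {"x": 0,"y": 0,"z": -3,"rx": 0,"ry": 0,"rz": 0,"claw": -1},
    {"x": 0,"y": 0,"z": -2,"rx": 0,"ry": 0,"rz": 0,"claw": -1},
    {"x": 0,"y": 0,"z": 0,"rx": 0,"ry": 0,"rz": 0,"claw": -1},
    {"x": 0,"y": 0,"z": 0,"rx": 0,"ry": 0,"rz": 0,"claw": -1}
  ]
}}

```text
time_s: 26.2
tcp_pos: [0.4581, -0.2139, 0.0431]
orientation: [180.0, -0.0, 90.1]
wrist_force: [0.3, -0.7, -0.9]
gripper_width: 0.999
gripper_force: 0.0
```

{"method": "drive_tool", "body": {
  "deltas": [
    {"x": 0,"y": -0.05,"z": -1.5,"rx": 0,"ry": 0,"rz": 0,"claw": -1},
    {"x": 0,"y": 0,"z": -1.2,"rx": 0,"ry": 0,"rz": 0,"claw": -1},
    {"x": 0,"y": 0,"z": -0.8,"rx": 0,"ry": 0,"rz": 0,"claw": -1},
    {"x": 0,"y": 0,"z": -0.5,"rx": 0,"ry": 0,"rz": 0,"claw": -1},
    {"x": 0,"y": 0,"z": -0.2,"rx": 0,"ry": 0,"rz": 0,"claw": -1},
    {"x": 0,"y": 0,"z": 0,"rx": 0,"ry": 0,"rz": 0,"claw": -0.8},
    {"x": 0,"y": 0,"z": 0,"rx": 0,"ry": 0,"rz": 0,"claw": -0.6},
    {"x": 0,"y": 0,"z": 0,"rx": 0,"ry": 0,"rz": 0,"claw": -0.5},
    {"x": 0,"y": 0,"z": 0,"rx": 0,"ry": 0,"rz": 0,"claw": 0},
    {"x": 0,"y": 0,"z": 0,"rx": 0,"ry": 0,"rz": 0,"claw": 0},
    {"x": 0,"y": 0,"z": 0,"rx": 0,"ry": 0,"rz": 0,"claw": 0}
  ],
  "squeeze": 25
}}

```text
time_s: 27.3
tcp_pos: [0.4577, -0.2147, 0.0018]
orientation: [180.0, 0.0, 90.1]
wrist_force: [-0.8, 0.3, 5.5]
gripper_width: 0.766
gripper_force: 26.6
```

{"method": "drive_tool", "body": {
  "deltas": [
    {"x": 0,"y": 0,"z": 0.5,"rx": 0,"ry": 0,"rz": 0,"claw": 0},
    {"x": 0,"y": 0,"z": 1,"rx": 0,"ry": 0,"rz": 0,"claw": 0},
    {"x": 0,"y": 0,"z": 2,"rx": 0,"ry": 0,"rz": 0,"claw": 0},
    {"x": 0,"y": 0,"z": 3,"rx": 0,"ry": 0,"rz": 0,"claw": 0},
    {"x": 0,"y": 0,"z": 3,"rx": 0,"ry": 0,"rz": 0,"claw": 0},
    {"x": 0,"y": 0,"z": 3,"rx": 0,"ry": 0,"rz": 0,"claw": 0},
    {"x": 0,"y": 0,"z": 2,"rx": 0,"ry": 0,"rz": 0,"claw": 0},
    {"x": 0,"y": 0,"z": 0.5,"rx": 0,"ry": 0,"rz": 0,"claw": 0},
    {"x": 0,"y": 0,"z": 0,"rx": 0,"ry": 0,"rz": 0,"claw": 0}
  ]
}}

```text
time_s: 28.2
tcp_pos: [0.4578, -0.2147, 0.1518]
orientation: [179.9, 0.1, 90.0]
wrist_force: [-0.1, -0.6, -0.9]
gripper_width: 0.761
gripper_force: 28.1
```

```bash
python3 - <<'E'
from loc import *
p=robot.get_state()['tcp_pos'];print(p)
b=robot.camera('side');z=p[2]+.044
OBJ['cup']=((22,100,70),(40,255,255),.033,.046)
print(find(b,'side','cup',proj('side',np.array([p[0],p[1],z])),z=z,win=32))
E
```

```text
[ 0.45780043 -0.21470605  0.15175612]
(array([ 0.45672432, -0.21989227]), np.float64(0.0025614999529859086), np.float64(-0.0015534570085235296), 1240)
```

Held. Now I'll carry it over the stack.

{"method": "drive_tool", "body": {
  "deltas": [
    {"x": 0.5,"y": 1.2,"z": 0,"rx": 0,"ry": 0,"rz": 0,"claw": 0},
    {"x": 1,"y": 2.5,"z": 0,"rx": 0,"ry": 0,"rz": 0,"claw": 0},
    {"x": 1.4,"y": 3.6,"z": 0,"rx": 0,"ry": 0,"rz": 0,"claw": 0},
    {"x": 1.4,"y": 3.6,"z": 0,"rx": 0,"ry": 0,"rz": 0,"claw": 0},
    {"x": 1.4,"y": 3.6,"z": 0,"rx": 0,"ry": 0,"rz": 0,"claw": 0},
    {"x": 1.4,"y": 3.6,"z": 0,"rx": 0,"ry": 0,"rz": 0,"claw": 0},
    {"x": 1.4,"y": 3.6,"z": 0,"rx": 0,"ry": 0,"rz": 0,"claw": 0},
    {"x": 1.4,"y": 3.6,"z": 0,"rx": 0,"ry": 0,"rz": 0,"claw": 0},
    {"x": 1.4,"y": 3.6,"z": 0,"rx": 0,"ry": 0,"rz": 0,"claw": 0},
    {"x": 1.4,"y": 3.6,"z": 0,"rx": 0,"ry": 0,"rz": 0,"claw": 0},
    {"x": 1.2,"y": 2.9,"z": 0,"rx": 0,"ry": 0,"rz": 0,"claw": 0},
    {"x": 0.7,"y": 1.7,"z": 0,"rx": 0,"ry": 0,"rz": 0,"claw": 0}
  ]
}}

```text
time_s: 29.45
tcp_pos: [0.603, 0.1598, 0.1491]
orientation: [-179.8, -0.0, 90.2]
wrist_force: [-0.5, 0.6, -0.6]
gripper_width: 0.763
gripper_force: 28.1
```

{"method": "drive_tool", "body": {
  "deltas": [
    {"x": 0.5,"y": 1.2,"z": 0,"rx": 0,"ry": 0,"rz": 0,"claw": 0},
    {"x": 0,"y": 0,"z": 0,"rx": 0,"ry": 0,"rz": 0,"claw": 0},
    {"x": 0,"y": 0,"z": 0,"rx": 0,"ry": 0,"rz": 0,"claw": 0},
    {"x": 0,"y": 0,"z": 0,"rx": 0,"ry": 0,"rz": 0,"claw": 0}
  ]
}}

```text
time_s: 29.85
tcp_pos: [0.608, 0.1671, 0.1509]
orientation: [-180.0, 0.0, 90.0]
wrist_force: [0.1, -0.8, -0.6]
gripper_width: 0.76
gripper_force: 28.1
```

```bash
python3 - <<'E'
from loc import *
p=robot.get_state()['tcp_pos'];print(p)
b=robot.camera('side');z=p[2]+.044
OBJ['cup']=((22,100,70),(40,255,255),.033,.046)
print('cup',find(b,'side','cup',proj('side',np.array([p[0],p[1],z])),z=z,win=32))
print('red',find(b,'side','red',proj('side',np.array([.608,.168,.121])),z=.121,win=25))
c=cv2.resize(b[30:180,150:300],(600,600),interpolation=cv2.INTER_CUBIC)
for zz,r,col in((z-.036,.033,(255,255,255)),(z,.033,(255,255,255)),(.121,.023,(255,0,255))):
  q=np.array([proj('side',np.array([.6087-.0015+r*np.cos(t),.169-.001+r*np.sin(t),zz])) for t in np.linspace(0,6.3,60)])
  cv2.polylines(c,[np.int32((q-[150,30])*4+2)],True,col,1)
cv2.imwrite('pics/g10.png',c)
E
```

```text
[0.6079714  0.16709063 0.15088355]
cup (array([0.60183629, 0.15694662]), np.float64(0.004131608676566773), np.float64(-0.0015212316687700852), 479)
red (array([0.60595756, 0.16435745]), np.float64(0.001335914524785863), np.float64(-0.0008626415976387043), 256)
```

View pics/g10.png

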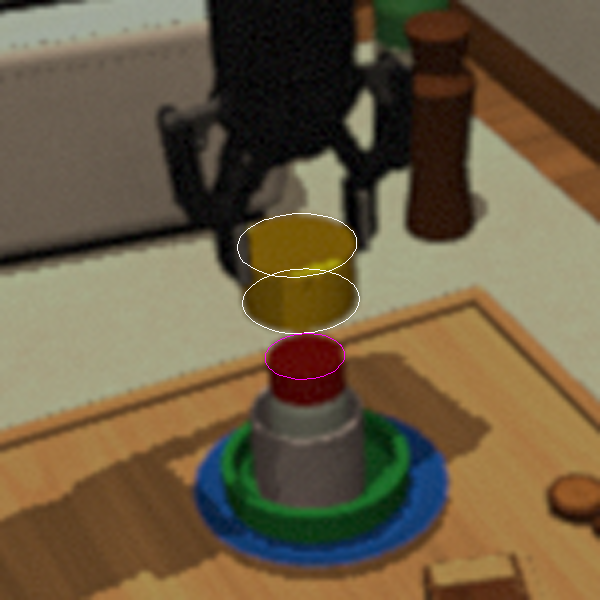

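Cup and cap are concentric within about 2 mm: the cup runs from column 243 to 357 and the cap from 268 to 345. I'll lower in two stages.

{"method": "drive_tool", "body": {
  "deltas": [
    {"x": 0,"y": 0.05,"z": -1,"rx": 0,"ry": 0,"rz": 0,"claw": 0},
    {"x": 0,"y": 0,"z": -1,"rx": 0,"ry": 0,"rz": 0,"claw": 0},
    {"x": 0,"y": 0,"z": -1,"rx": 0,"ry": 0,"rz": 0,"claw": 0},
    {"x": 0,"y": 0,"z": -0.5,"rx": 0,"ry": 0,"rz": 0,"claw": 0},
    {"x": 0,"y": 0,"z": -0.5,"rx": 0,"ry": 0,"rz": 0,"claw": 0},
    {"x": 0,"y": 0,"z": -0.5,"rx": 0,"ry": 0,"rz": 0,"claw": 0},
    {"x": 0,"y": 0,"z": 0,"rx": 0,"ry": 0,"rz": 0,"claw": 0},
    {"x": 0,"y": 0,"z": 0,"rx": 0,"ry": 0,"rz": 0,"claw": 0}
  ]
}}

```text
time_s: 30.7
tcp_pos: [0.6086, 0.1691, 0.106]
orientation: [180.0, -0.0, 90.1]
wrist_force: [0.0, 0.0, -1.0]
gripper_width: 0.759
gripper_force: 28.1
```

The mouth is below the cap's top with no contact force, so I'll continue.

{"method": "drive_tool", "body": {
  "deltas": [
    {"x": 0,"y": 0,"z": -0.6,"rx": 0,"ry": 0,"rz": 0,"claw": 0},
    {"x": 0,"y": 0,"z": -0.6,"rx": 0,"ry": 0,"rz": 0,"claw": 0},
    {"x": 0,"y": 0,"z": -0.5,"rx": 0,"ry": 0,"rz": 0,"claw": 0},
    {"x": 0,"y": 0,"z": -0.3,"rx": 0,"ry": 0,"rz": 0,"claw": 0},
    {"x": 0,"y": 0,"z": -0.2,"rx": 0,"ry": 0,"rz": 0,"claw": 0},
    {"x": 0,"y": 0,"z": 0,"rx": 0,"ry": 0,"rz": 0,"claw": 0},
    {"x": 0,"y": 0,"z": 0,"rx": 0,"ry": 0,"rz": 0,"claw": 0}
  ]
}}

```text
time_s: 31.4
tcp_pos: [0.6086, 0.169, 0.084]
orientation: [180.0, -0.0, 90.0]
wrist_force: [0.7, -0.3, -1.0]
gripper_width: 0.762
gripper_force: 28.1
```

{"method": "drive_tool", "body": {
  "deltas": [
    {"x": 0,"y": 0,"z": -0.1,"rx": 0,"ry": 0,"rz": 0,"claw": 0},
    {"x": 0,"y": 0,"z": 0,"rx": 0,"ry": 0,"rz": 0,"claw": 0},
    {"x": 0,"y": 0,"z": 0,"rx": 0,"ry": 0,"rz": 0,"claw": 0}
  ]
}}

```text
time_s: 31.7
tcp_pos: [0.6086, 0.169, 0.0831]
orientation: [180.0, 0.0, 90.0]
wrist_force: [1.2, -0.5, 0.1]
gripper_width: 0.763
gripper_force: 28.1
```

{"method": "drive_tool", "body": {
  "deltas": [
    {"x": 0,"y": 0,"z": -0.1,"rx": 0,"ry": 0,"rz": 0,"claw": 0},
    {"x": 0,"y": 0,"z": 0,"rx": 0,"ry": 0,"rz": 0,"claw": 0},
    {"x": 0,"y": 0,"z": 0,"rx": 0,"ry": 0,"rz": 0,"claw": 0}
  ]
}}

```text
time_s: 32.0
tcp_pos: [0.6084, 0.1689, 0.0819]
orientation: [-180.0, 0.0, 90.0]
wrist_force: [-0.0, 0.4, -1.2]
gripper_width: 0.76
gripper_force: 28.1
```

{"method": "drive_tool", "body": {
  "deltas": [
    {"x": 0,"y": 0,"z": -0.1,"rx": 0,"ry": 0,"rz": 0,"claw": 0},
    {"x": 0,"y": 0,"z": 0,"rx": 0,"ry": 0,"rz": 0,"claw": 0},
    {"x": 0,"y": 0,"z": 0,"rx": 0,"ry": 0,"rz": 0,"claw": 0}
  ]
}}

```text
time_s: 32.3
tcp_pos: [0.6086, 0.169, 0.081]
orientation: [180.0, -0.0, 90.0]
wrist_force: [0.2, 0.6, 0.4]
gripper_width: 0.761
gripper_force: 28.1
```

{"method": "drive_tool", "body": {
  "deltas": [
    {"x": 0,"y": 0,"z": -0.1,"rx": 0,"ry": 0,"rz": 0,"claw": 0},
    {"x": 0,"y": 0,"z": 0,"rx": 0,"ry": 0,"rz": 0,"claw": 0},
    {"x": 0,"y": 0,"z": 0,"rx": 0,"ry": 0,"rz": 0,"claw": 0}
  ]
}}

```text
time_s: 32.6
tcp_pos: [0.6087, 0.169, 0.0809]
orientation: [179.9, -0.0, 90.0]
wrist_force: [-1.4, -0.4, 5.5]
gripper_width: 0.765
gripper_force: 28.6
```

The cup is resting on the cap. I'll release and retreat upward.

{"method": "drive_tool", "body": {
  "deltas": [
    {"x": 0,"y": 0,"z": 0,"rx": 0,"ry": 0,"rz": 0,"claw": -0.65},
    {"x": 0,"y": 0,"z": 0,"rx": 0,"ry": 0,"rz": 0,"claw": -0.8},
    {"x": 0,"y": 0,"z": 0,"rx": 0,"ry": 0,"rz": 0,"claw": -1},
    {"x": 0,"y": 0,"z": 0,"rx": 0,"ry": 0,"rz": 0,"claw": -1},
    {"x": 0,"y": 0,"z": 0,"rx": 0,"ry": 0,"rz": 0,"claw": -1},
    {"x": 0,"y": 0,"z": 1,"rx": 0,"ry": 0,"rz": 0,"claw": -1},
    {"x": 0,"y": 0,"z": 2,"rx": 0,"ry": 0,"rz": 0,"claw": -1},
    {"x": 0,"y": 0,"z": 3,"rx": 0,"ry": 0,"rz": 0,"claw": -1},
    {"x": 0,"y": 0,"z": 3,"rx": 0,"ry": 0,"rz": 0,"claw": -1},
    {"x": -3,"y": 0,"z": 2,"rx": 0,"ry": 0,"rz": 0,"claw": -1},
    {"x": -4,"y": 0,"z": 0,"rx": 0,"ry": 0,"rz": 0,"claw": -1},
    {"x": -4,"y": 0,"z": 0,"rx": 0,"ry": 0,"rz": 0,"claw": -1}
  ]
}}

```text
time_s: 33.8
tcp_pos: [0.4982, 0.169, 0.1915]
orientation: [179.8, -0.0, 90.0]
wrist_force: [-0.0, 0.1, -0.7]
gripper_width: 1.0
gripper_force: 0.0
```

{"method": "drive_tool", "body": {
  "deltas": [
    {"x": -2,"y": 0,"z": 0,"rx": 0,"ry": 0,"rz": 0,"claw": -1},
    {"x": 0,"y": 0,"z": 0,"rx": 0,"ry": 0,"rz": 0,"claw": -1},
    {"x": 0,"y": 0,"z": 0,"rx": 0,"ry": 0,"rz": 0,"claw": -1},
    {"x": 0,"y": 0,"z": 0,"rx": 0,"ry": 0,"rz": 0,"claw": -1}
  ]
}}

```text
time_s: 34.2
tcp_pos: [0.4802, 0.1691, 0.1904]
orientation: [179.9, -0.0, 90.0]
wrist_force: [0.7, 0.4, 0.6]
gripper_width: 1.0
gripper_force: 0.0
```

```bash
python3 - <<'E'
from loc import *
b=robot.camera('side');a=robot.camera('top')
OBJ['cup']=((22,100,70),(40,255,255),.033,.046)
for n,im in(('side',b),('top',a)):
  for k,z,w in(('cup',.125,28),('beaker',.081,26),('dish',.045,40),('black',.106,18)):
    r=find(im,n,k,proj(n,np.array([.608,.168,z] if k!='black' else [.452,-.097,z])),z=z,win=w);print(n,k,r and (r[0].round(4),r[1].round(4),r[3]))
E
```

```text
side cup (array([0.6079, 0.1688]), np.float64(0.0023), 536)
side beaker (array([0.5857, 0.1231]), np.float64(0.0067), 416)
side dish (array([0.6062, 0.1585]), np.float64(0.0095), 568)
side black (array([ 0.4501, -0.0997]), np.float64(0.001), 436)
top cup (array([0.6067, 0.1674]), np.float64(0.0066), 954)
top beaker (array([0.5691, 0.118 ]), np.float64(0.0057), 92)
top dish (array([0.6061, 0.1644]), np.float64(0.0078), 1139)
top black (array([ 0.4521, -0.0885]), np.float64(0.0049), 217)
```

```bash
python3 -c "
from bench import robot
print(robot.sign_off())"
```

```text
the job is handed in; nothing more can be done
None
```

I stacked dish, beaker, red-capped jar and upside-down cup in order on the plate and handed the job in at about 34 s; the last images put the cup within about 2 mm of where I placed it, but no verdict came back and I did not re-measure the box and spoon.

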